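Open the key machine's two-leaf service hatch

ROBOT

A 6-joint arm with a two-finger parallel gripper is mounted at the origin on the work surface. World frame = base frame: x ahead of the robot, y to its left, z up, the work surface at z = 0. Lengths are in m, angles in rad, forces in N, time in s.
With the tool pointing down it reaches from about 0.325 to 0.875 m from the base axis. Payload 4.4 kg.
Tool frame: the origin (TCP) lies on the centre line of the jaws, within the pads' length; the fingertips stand env.tip_extent ahead of it and the grasp point (between the pads) lies 6 mm ahead of it (env.tip_extent is the distance from the TCP to the fingertips, in m); z points along the fingers, y is the line along which they close (so a half turn about z gives the same grasp; the last joint's range is limited). The gripper opens to 85 mm and grips with 20 to 120 N. Pads are 22 mm wide; open, the fingers measure 114 mm over their backs; the gripper's body (76 mm by 85 mm) begins 54 mm behind the grasp point. The pads swing forward as they close: fully open they stand 13 mm farther back than shut.
Start: joints at [-1.341, 0.207, 1.542, -0, 1.393, -0.15], TCP at [0.213, -0.534, 0.236] pointing down, gripper open.
Joint ranges: [-2.73, 2.73], [-0.86, 2.22], [0.23, 2.46], [-1.11, 4.25], [0.08, 2.63], [-2.82, 2.82]. Speed limits (rad/s): [2.79, 2.79, 3.14, 3.14, 3.14, 3.14].

INTERFACE

Orientations are given as a 3x3 rotation matrix whose columns are the frame's x, y, z axes.
In Python, from bench import env gives the robot as it stands.
- The arm moves only by the tool arm_command, never from a script. Its argument "motion" is a list of rows, each an object of numbers: "tx", "ty", "tz": the shift along the tool's x, y, z each as a share of 0.025 m, from -1 to 1; "wx", "wy", "wz": the turn, a rotation vector about the tool's x, y, z each as a share of 5 degrees, from -1 to 1. In form: [{"tx": .., "ty": .., "tz": .., "wx": .., "wy": .., "wz": ..}, ...]. A call has 1 to 12 rows; each row shifts and turns the commanded pose from where the row before left it, along the tool's axes as they then stand; what a row does not reach is not made up. A row lasts 1/12 s, in which the tool goes at most 41.7 mm and 7.16 degrees, less where a joint would pass 70% of its speed; a pose out of reach is approached as far as the arm can. A call with a number of a shift or a turn outside -1 to 1 is refused whole. A call with a gripper value outside its range is refused whole. "grip" is the opening, from 0 (shut) to 1 (fully open), set as the call begins (left out, the last holds). The fingers move at their own pace and stop on an object; "newtons" is the grip in N (left out, the last holds). Time passes only in rows, so rows that do not move let the fingers close. It gives the time, the measured TCP pose, the force, the opening and the grip force at its end, in the units of the state.
- env.state(): the state, without advancing time (a new reading comes with each control period).
- env.camera(name): name is "side" or "top"; returns a dict with "pixels" (384x512x3 uint8, red, green, blue), "vfov" (degrees; the focal length in pixels is half the picture's height over the tangent of half this angle, whatever the lens; pixels are square), "cx", "cy" (the principal point, pixels), "T" (4x4, takes a point from camera to world coordinates). Camera axes: x right, y up, looking along -z (the intrinsics and any distortion apply to the point x, -y, -z); pixel columns grow to the right and rows downward; lengths in m; the calibration is good to about 2 mm. A picture is of the moment at which its call begins. There is no depth.
- env.hand_in(): hands the job in; it is judged then, once.
Trained networks look in the newest picture that a camera, given by its name, has taken for a name from the list of things; names that differ only in an ending like _2 or _b are one class to them, and where a whole thing is asked for, a point or a joint stands for the part that bears it (a point fixed in the world has none). Each returns a list of dicts, best first, with "confidence" (0 to 1); they miss things now and then, are a little off and sometimes report something else, mostly with a low value. They report only what shows in the picture. A call takes as long as a camera call.
- env.recognise(target, camera): "xyz" ([x, y, z] in m, in the coordinates of the camera as it stood for that picture, good to about 4 mm: the middle of the surface that is visible of it).
- env.cut_out(target, camera): "region" (384x512 bool, what is visible of it).
The state is a dict: "clock": time; "qpos": joint angles; "qvel": joint speeds; "tau": joint torques, N m; "eef_pos": TCP position; "eef_rot": TCP orientation; "ft_force": force on the tool from outside, world axes, zero at the start; "ft_torque": the same for the moment, N m; "finger_gap": opening from 0.0 (shut) to 1.0 (fully open); "grasp_force": force on a finger pad.
Only numpy, scipy, OpenCV 4.12 (cv2) and the standard library are available. Lean on these libraries where they do the work, as an engineer would, in place of code of your own. Each camera call takes 0.05 s, during which the arm holds its last target. There are 200 camera calls.

TASK

Open up the sloping service hatch of the key machine for cleaning: swing the blue covering leaf nearly upright by its red bar, draw the red-knobbed flush bolt on the white leaf fully back, then swing the white leaf nearly upright too. Leave both leaves standing wide open and the bolt drawn, do not strike the lamp bar above, and leave the bottle, tumbler and key tray where they are.

Things in the scene. Friction and masses are not known exactly. Their poses are not given: they have to be found in the camera images.
- machine: Low grey and black key machine, 260 x 400 mm footprint plus a lying motor drum behind (to machine x = 240, 113 mm high), fixed, at a different place and yaw each time. Origin: centre of its underside, on the counter. z up, x to its back (away from the robot at yaw 0), y to its left. Its upper face, the deck, rises 30 degrees towards machine +x.
- deck: The machine's sloping upper face, 240 mm (x) by 400 mm (y), fixed to the machine. Origin: centre of the face, at machine (0, 0, 130) mm. x points up the slope (30 degrees above level), y = machine y, z = the slope's outward normal. A 180 x 340 mm opening in it is closed by two leaves hinged at its two sides on lines parallel to deck x.
- active_leaf (a joint): Angle (rad) of the blue leaf, 0 shut, 1.5 open (stop); may start ajar. Downward-open tray 180 (deck x) x 215 (y) x 60 mm high, sheet 4 mm, 0.3 kg. Hinge line: deck y = -170, z = 0 mm; free edge at deck y = +45, rises and swings towards -y. Shut, it covers the bolt and the white leaf's inner edge. Stiff hinge, friction 0.45 N m: stays where left.
- active_handle (a point): Middle of the red bar handle on the blue leaf: round bar 12 mm thick, 100 mm long along deck x, its axis 30 mm above the leaf's top sheet. With the leaf shut at deck (0, 15, 90) mm, i.e. 185 mm across from the hinge line and 90 mm above it. Its axes turn with the leaf.
- passive_leaf (a joint): Angle (rad) of the white leaf, 0 shut (as at the start), 1.5 open (stop). Flat panel 180 (deck x) x 170 (y) mm, 10 mm thick, 0.25 kg. Hinge line: deck y = +170, z = 0 mm; free edge at deck y = 0, rises and swings towards +y. Locked to the frame by the bolt. Stiff hinge, friction 0.28 N m: stays where left.
- passive_handle (a point): Middle of the black bar handle on the white leaf: round bar 12 mm thick, 80 mm long along deck x, its axis 34 mm above the leaf's top face. With the leaf shut at deck (-35, 90, 44) mm, i.e. 80 mm across from the hinge line and 44 mm above it. Its axes turn with the leaf.
- bolt (a joint): Travel (m) of the flush bolt on the white leaf: 0 = shot up the slope into the steel keeper on the frame, 0.03 = fully drawn (stop), down the slope along deck -x. Starts at 0 to 0.004. The white leaf is free from about 0.020 on. Friction 3 N: stays where left.
- bolt_knob (a point): Grip point on the bolt's red knob, a cylinder along deck z, 22 mm in diameter, 28 mm high, on a brass rod 10 mm thick and 107 mm long. The point is on the knob's axis, 12 mm below its flat top, 30 mm above the white leaf's top face; white leaf shut and bolt at 0: deck (50, 22, 40) mm. Under the blue leaf until that is opened. Axes turn with the white leaf.
- lamp: Lamp bar across the machine on two posts, fixed to it: 420 mm along machine y, 35 mm deep (machine x 50 to 85), machine z 287 to 309 mm; posts at machine x = 75, y = +-206 mm. Origin: the machine's. It overhangs the upper slope: an upright tool meets it before reaching the bolt knob; lean the tool along the slope's normal, 30 degrees. Not to be struck harder than 10 N.
- soap: Bystander: clear bottle with white cap, 64 mm in diameter, 170 mm tall; origin at the centre of its underside.
- tumbler: Bystander: steel tumbler with black lid, 76 mm in diameter, 132 mm tall; origin at the centre of its underside.
- keytray: Bystander: open black tray with brass keys, 120 x 180 x 30 mm; origin at the centre of its underside.

How it is judged:
By the outcome, as a careful person would: the job done as asked, in the order asked, and still so for the second after the job is handed in, with the robot touching nothing.
It also fails if it takes over 67 s, if anything falls off the work surface, if the arm or the gripper's body presses on something with over 40 N, if the wrist force passes 120 N, or if a joint passes its speed limit or range.

## Working session

There is one attempt and no reset: what is moved stays moved. The work goes in short steps, Python scripts to look and compute and a tool call to move; the robot and the scene stay as the last step left them, time stands still between calls to the robot, and variables do not carry over. Pictures are saved under pics/ and viewed, at most 10 in all, crops included, and the job is handed in when it is done.

Besides the shell and the picture viewer there is one more tool, called after "Request:" by a JSON object that holds its "name" and its "arguments", one argument or row to a line. arm_command: Moves the arm, as the interface text tells. Its arguments: {"type":"object","properties":{"motion":{"type":"array","items":{"type":"object","properties":{"tx":{"type":"number"},"ty":{"type":"number"},"tz":{"type":"number"},"wx":{"type":"number"},"wy":{"type":"number"},"wz":{"type":"number"}}}},"grip":{"type":"number"},"newtons":{"type":"number"}},"required":["motion"]}

```bash
mkdir -p pics; ls; python3 - <<'E'
from bench import env
import cv2,numpy as np
print(env.tip_extent); print(env.state())
for c in ("side","top"):
    r=env.camera(c); cv2.imwrite(f"pics/{c}0.png",r["pixels"][:,:,::-1]); print(c,r["vfov"],r["cx"],r["cy"],r["T"].round(4).tolist(),[k for k in r])
    for n in ["machine","active_handle","active_leaf","passive_handle","passive_leaf","lamp","soap","tumbler","keytray","bolt_knob"]:
        for d in env.recognise(n,c)[:2]:
            p=r["T"]@np.append(d["xyz"],1); print(n,round(d["confidence"],2),p[:3].round(3))
E
```

```text
pics
0.025
{'clock': 0.0, 'qpos': array([-1.34150958e+00,  2.07435837e-01,  1.54297313e+00, -4.18781987e-06,
        1.39349745e+00, -1.50483455e-01]), 'qvel': array([-1.56963458e-03,  1.03480062e-03,  5.04700510e-05, -4.18481597e-04,
        1.39861475e-03, -5.44510822e-05]), 'tau': array([-9.13768235e-04, -3.83038187e+01, -2.91595781e+01,  3.99401574e-05,
        1.06314174e-02, -2.73409945e-06]), 'eef_pos': array([ 0.21298048, -0.5332902 ,  0.23500767]), 'eef_rot': array([[ 9.28749662e-01,  3.70707140e-01, -5.29892396e-04],
       [ 3.70707360e-01, -9.28746995e-01,  2.25226826e-03],
       [ 3.42795956e-04, -2.28822840e-03, -9.99997323e-01]]), 'ft_force': array([ 0.06756065, -0.37651933,  0.63254283]), 'ft_torque': array([0.01423544, 0.01481272, 0.01441925]), 'grasp_force': 0.0, 'finger_gap': 1.00178373317605}
side 47.840404487816215 250.56011002838414 188.0795005181198 [[0.9008, -0.4117, 0.1378, 0.6613], [0.4342, 0.8544, -0.2855, -0.3822], [-0.0002, 0.317, 0.9484, 1.4208], [0.0, 0.0, 0.0, 1.0]] ['pixels', 'vfov', 'cx', 'cy', 'T']
machine 0.85 [ 0.637 -0.091  0.159]
active_handle 
[... 315 characters left out ...]
35]
top 46.457987951726636 254.94912139985794 197.599389794712 [[-0.005, 0.9944, -0.1052, 0.3518], [-0.9997, -0.0076, -0.0251, -0.0025], [-0.0258, 0.105, 0.9941, 1.5023], [0.0, 0.0, 0.0, 1.0]] ['pixels', 'vfov', 'cx', 'cy', 'T']
machine 0.73 [ 0.609 -0.06   0.16 ]
machine 0.56 [ 0.565 -0.402  0.136]
active_handle 0.61 [ 0.558 -0.131  0.197]
active_leaf 0.61 [ 0.558 -0.133  0.193]
passive_handle 0.97 [0.568 0.033 0.142]
passive_handle 0.71 [0.326 0.261 0.006]
passive_leaf 0.9 [0.57  0.035 0.149]
lamp 0.77 [ 0.644 -0.063  0.313]
lamp 0.16 [ 0.566 -0.065  0.167]
soap 0.81 [0.515 0.268 0.118]
tumbler 0.77 [ 0.57  -0.403  0.135]
keytray 0.94 [0.326 0.255 0.006]
keytray 0.17 [ 0.558 -0.132  0.199]
```

View pics/side0.png

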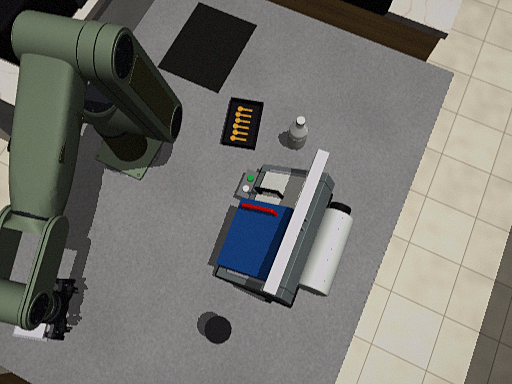

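View pics/top0.png

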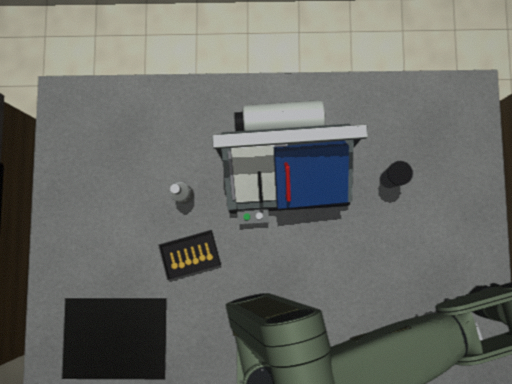

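```bash
cat > h.py <<'E'
from bench import env
import cv2,numpy as np
from scipy.optimize import least_squares
from scipy.spatial.transform import Rotation as R
def Rz(a): return R.from_euler('z',a).as_matrix()
D=R.from_euler('y',-30,degrees=True).as_matrix()   # deck axes in machine
def m2w(m,p): return np.asarray(p)@Rz(m[2]).T+np.r_[m[0],m[1],0]
def d2m(p): return np.asarray(p)@D.T+np.r_[0,0,.13]
def d2w(m,p): return m2w(m,d2m(p))
def leafA(a,p): # deck coords at shut -> deck at angle a (blue; +y edge rises: rot +x)
    h=np.r_[0,-.17,0]; return (np.asarray(p)-h)@R.from_euler('x',a).as_matrix().T+h
def leafP(a,p):
    h=np.r_[0,.17,0]; return (np.asarray(p)-h)@R.from_euler('x',-a).as_matrix().T+h
def proj(r,P):
    T=r["T"]; q=(np.atleast_2d(P)-T[:3,3])@T[:3,:3]; f=192/np.tan(np.radians(r["vfov"])/2)
    return np.c_[r["cx"]+f*q[:,0]/-q[:,2], r["cy"]+f*q[:,1]/q[:,2]]
def box(lo,hi): return np.array([[x,y,z] for x in(lo[0],hi[0]) for y in(lo[1],hi[1]) for z in(lo[2],hi[2])])
def ends(pts):
    b=cv2.boxPoints(cv2.minAreaRect(np.float32(pts)))
    e=[b[1]-b[0],b[2]-b[1]]
    if np.linalg.norm(e[0])>np.linalg.norm(e[1]): A,B=(b[0]+b[3])/2,(b[1]+b[2])/2
    else: A,B=(b[0]+b[1])/2,(b[2]+b[3])/2
    d=B-A
    return np.r_[A,B] if (d[1] if abs(d[1])>abs(d[0]) else d[0])>0 else np.r_[B,A]
def maskpts(m):
    m=cv2.morphologyEx(m.astype(np.uint8),cv2.MORPH_OPEN,np.ones((2,2),np.uint8))
    n,l,s,_=cv2.connectedComponentsWithStats(m); k=1+s[1:,4].argmax(); y,x=np.nonzero(l==k); return np.c_[x,y]
def redmask(px):
    p=px.astype(int); return (p[...,0]>90)&(p[...,1]<60)&(p[...,2]<60)
E
cat > fit.py <<'E'
from h import *
L=box((.05,-.21,.287),(.085,.21,.309)); B=box((-.05,.009,.084),(.05,.021,.096))
obs=[]
for c in("side","top"):
    r=env.camera(c); k=env.cut_out("lamp",c)
    lm=maskpts(k[0]["region"]); rm=maskpts(redmask(r["pixels"]))
    obs.append((r,ends(lm),ends(rm))); print(c,ends(lm).round(1),ends(rm).round(1),len(rm))
def res(v):
    o=[]
    for r,l,b in obs:
        o+=[ends(proj(r,m2w(v,L)))-l, ends(proj(r,d2w(v,leafA(v[3],B))))-b]
    return np.concatenate(o)
s=least_squares(res,[.6,-.07,0,.05],diff_step=1e-3,x_scale=[.01,.01,.05,.05],loss='soft_l1')
print(s.x.round(4)); print(res(s.x).reshape(-1,4).round(1)); np.save("m.npy",s.x)
print("bar",d2w(s.x,leafA(s.x[3],[0,.015,.09])))
E
python3 fit.py
```

```text
side [324.6 151.5 265.9 302.8] [242.9 204.4 278.5 214.1] 132
top [213.1 147.  367.3 130.9] [287.7 163.9 289.3 201. ] 145
[ 0.5819 -0.0753  0.0507  0.0387]
[[-0.9 -0.   1.4 -7.5]
 [ 0.1  0.8 -4.8 -1.7]
 [ 1.1 -6.7  1.7 -0.1]
 [-0.2  1.1 -0.6 -2.4]]
bar [ 0.5328177  -0.06641849  0.21408467]
```

```bash
cat > fit2.py <<'E'
from h import *
from scipy.optimize import minimize
L=box((.05,-.21,.287),(.085,.21,.309)); B=box((-.05,.009,.084),(.05,.021,.096)); A=box((-.09,-.17,0),(.09,.045,.06))
G=lambda a:cv2.GaussianBlur(np.float32(a),(0,0),1.2)
obs=[]
for c in("side","top"):
    r=env.camera(c); p=r["pixels"].astype(int); k=np.zeros((384,512),bool)
    blue=(p[...,2]>p[...,0]+40)&(p[...,2]>p[...,1]+25); red=redmask(r["pixels"]); lamp=env.cut_out("lamp",c)[0]["region"]
    o=[]
    for m in(lamp,blue,red):
        q=maskpts(m); z=np.zeros((384,512),np.uint8); z[q[:,1],q[:,0]]=1; o.append(z)
    obs.append((r,o))
def draw(r,P):
    z=np.zeros((384,512),np.uint8); h=cv2.convexHull(np.float32(proj(r,P)))
    cv2.fillConvexPoly(z,np.int32(np.round(h*16)),1,shift=4); return z
def ren(v,r):
    l=draw(r,m2w(v,L)); rd=draw(r,d2w(v,leafA(v[3],B))); b=draw(r,d2w(v,leafA(v[3],A)))
    rd=rd&(1-l); return l,b&(1-l)&(1-rd),rd
def cost(v):
    return sum(w*((G(a)-G(b))**2).sum() for r,o in obs for a,b,w in zip(ren(v,r),o,(1,1,2)))
best=None
for a0 in(.02,.15):
    x0=np.array([.582,-.075,.05,a0]); S=np.vstack([x0]+[x0+d for d in np.diag([.015,.015,.06,.1])])
    s=minimize(cost,x0,method="Nelder-Mead",options=dict(initial_simplex=S,xatol=1e-4,fatol=.1,maxiter=400)); print(s.x.round(4),s.fun)
    if best is None or s.fun<best.fun: best=s
v=best.x; np.save("m.npy",v)
out=[]
for r,o in obs:
    im=r["pixels"][:,:,::-1].copy()
    for P in(m2w(v,L),d2w(v,leafA(v[3],A)),d2w(v,leafA(v[3],B)),d2w(v,box((-.075,.084,.038),(.005,.096,.05)))):
        h=cv2.convexHull(np.float32(proj(r,P))); cv2.polylines(im,[np.int32(h.round())],1,(0,255,255),1)
    c=proj(r,m2w(v,[0,0,.15]))[0].astype(int); im=im[c[1]-95:c[1]+95,c[0]-100:c[0]+100]; out.append(cv2.resize(im,None,fx=2,fy=2,interpolation=0) if 0 else cv2.resize(im,(400,380),interpolation=cv2.INTER_NEAREST))
cv2.imwrite("pics/fit.png",np.hstack(out))
print("bar",d2w(v,leafA(v[3],[0,.015,.09])),"knob",d2w(v,[.05,.022,.04]))
E
python3 fit2.py
```

```text
Traceback (most recent call last):
  File "fit2.py", line 8, in <module>
    blue=(p[...,2]>p[...,0]+40)&(p[...,2]>p[...,1]+25); red=redmask(r["pixels"]); lamp=env.cut_out("lamp",c)[0]["region"]
                                                                                       ~~~~~~~~~~~~~~~~~~~~~^^^
IndexError: list index out of range
```

Network missed this time; retry until it returns.

```bash
sed -i 's/lamp=env.cut_out("lamp",c)\[0\]\["region"\]/lamp=next(k[0]["region"] for k in (env.cut_out("lamp",c) for _ in range(8) if env.camera(c)) if k and k[0]["confidence"]>.5)/' fit2.py; python3 fit2.py
```

```text
[ 0.5795 -0.0747  0.0598  0.0449] 1606.7060546875
[ 0.5794 -0.0748  0.0617  0.0374] 1611.6900634765625
bar [ 0.52980419 -0.06692349  0.2150546 ] knob [ 0.60141142 -0.05139028  0.18964102]
```

View pics/fit.png

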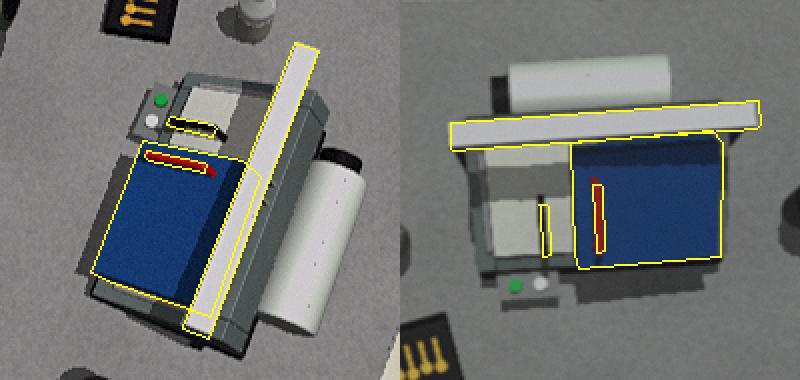

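```bash
sed -i 's/rd=draw(r,d2w(v,leafA(v\[3\],B)))/rd=np.maximum.reduce([draw(r,d2w(v,leafA(v[3],X))) for X in (B,box((-.05,.01,.06),(-.04,.02,.09)),box((.04,.01,.06),(.05,.02,.09)))])/' fit2.py
cat > plan.py <<'E'
from h import *
import json
def toolR(m,phi=0,lean=0): # tool axes: x up the slope, z into deck, turned by phi about deck x (+ = leans for blue)
    d=Rz(m[2])@D@R.from_euler('x',phi).as_matrix()@R.from_euler('y',lean).as_matrix()
    return d@np.diag([1,-1,-1])
def rows(way,start=None):
    """way: list of (pos,R,n)"""
    s=env.state(); p,Rm=(s["eef_pos"],s["eef_rot"]) if start is None else start
    out=[]
    for q,Q,n in way:
        for k in range(n):
            f=1/(n-k)
            t=Rm.T@(q-p)*f/.025; w=R.from_matrix(Rm.T@Q).as_rotvec()*f/np.radians(5)
            v=np.r_[t,w].round(2)
            if abs(v).max()>1: print("OVER",v)
            p=p+Rm@v[:3]*.025; Rm=Rm@R.from_rotvec(v[3:]*np.radians(5)).as_matrix()
            out.append({a:float(b) for a,b in zip(("tx","ty","tz","wx","wy","wz"),v) if b})
    for i in range(0,len(out),12): print(json.dumps(out[i:i+12]))
    return p,Rm
E
python3 fit2.py
python3 - <<'E'
from plan import *
m=np.load("m.npy"); a=m[3]; Q=toolR(m,a); bar=d2w(m,leafA(a,[0,.015,.09])); z=Q[:,2]
print(m,bar); s=env.state()
q=bar-z*.10
mid=(s["eef_pos"]+q)/2; mid[2]=.33
Qm=s["eef_rot"]@R.from_rotvec(R.from_matrix(s["eef_rot"].T@Q).as_rotvec()/2).as_matrix()
rows([(mid,Qm,12),(q,Q,12)])
E
```

```text
[ 0.5803 -0.0737  0.0578  0.0572] 12105.72265625
[ 0.5815 -0.0726  0.0497  0.0718] 12144.7177734375
bar [ 0.52962878 -0.0670717   0.21697947] knob [ 0.60230638 -0.05039755  0.18964102]
[ 0.58031385 -0.07370588  0.0577544   0.05723455] [ 0.52962878 -0.0670717   0.21697947]
[{"tx": 0.7, "ty": -0.54, "tz": -0.31, "wx": -0.01, "wy": 0.25, "wz": 0.14}, {"tx": 0.7, "ty": -0.55, "tz": -0.3, "wx": -0.01, "wy": 0.25, "wz": 0.14}, {"tx": 0.7, "ty": -0.56, "tz": -0.28, "wx": -0.01, "wy": 0.25, "wz": 0.14}, {"tx": 0.69, "ty": -0.57, "tz": -0.27, "wx": -0.02, "wy": 0.25, "wz": 0.14}, {"tx": 0.69, "ty": -0.58, "tz": -0.25, "wx": -0.01, "wy": 0.25, "wz": 0.14}, {"tx": 0.69, "ty": -0.59, "tz": -0.24, "wx": -0.02, "wy": 0.25, "wz": 0.14}, {"tx": 0.69, "ty": -0.59, "tz": -0.23, "wx": -0.01, "wy": 0.25, "wz": 0.15}, {"tx": 0.69, "ty": -0.6, "tz": -0.21, "wx": -0.02, "wy": 0.25, "wz": 0.14}, {"tx": 0.68, "ty": -0.61, "tz": -0.2, "wx": -0.01, "wy": 0.26, "wz": 0.15}, {"tx": 0.68, "ty": -0.62, "tz": -0.18, "wx": -0.02, "wy": 0.25, "wz": 0.14}, {"tx": 0.68, "ty": -0.63, "tz": -0.17, "wx": -0.01, "wy": 0.26
[... 302 characters left out ...]
0.25, "wz": 0.14}, {"tx": 0.52, "ty": -0.66, "tz": 0.28, "wx": -0.01, "wy": 0.25, "wz": 0.14}, {"tx": 0.51, "ty": -0.67, "tz": 0.29, "wx": -0.02, "wy": 0.25, "wz": 0.14}, {"tx": 0.49, "ty": -0.68, "tz": 0.3, "wx": -0.01, "wy": 0.25, "wz": 0.14}, {"tx": 0.48, "ty": -0.68, "tz": 0.31, "wx": -0.02, "wy": 0.25, "wz": 0.15}, {"tx": 0.46, "ty": -0.69, "tz": 0.32, "wx": -0.01, "wy": 0.26, "wz": 0.14}, {"tx": 0.45, "ty": -0.69, "tz": 0.33, "wx": -0.02, "wy": 0.25, "wz": 0.15}, {"tx": 0.43, "ty": -0.7, "tz": 0.34, "wx": -0.01, "wy": 0.26, "wz": 0.14}, {"tx": 0.41, "ty": -0.71, "tz": 0.35, "wx": -0.02, "wy": 0.25, "wz": 0.15}, {"tx": 0.39, "ty": -0.71, "tz": 0.35, "wx": -0.01, "wy": 0.26, "wz": 0.14}]
```

Request:
{"name": "arm_command", "arguments": {
  "motion": [
    {"tx": 0.7,"ty": -0.54,"tz": -0.31,"wx": -0.01,"wy": 0.25,"wz": 0.14},
    {"tx": 0.7,"ty": -0.55,"tz": -0.3,"wx": -0.01,"wy": 0.25,"wz": 0.14},
    {"tx": 0.7,"ty": -0.56,"tz": -0.28,"wx": -0.01,"wy": 0.25,"wz": 0.14},
    {"tx": 0.69,"ty": -0.57,"tz": -0.27,"wx": -0.02,"wy": 0.25,"wz": 0.14},
    {"tx": 0.69,"ty": -0.58,"tz": -0.25,"wx": -0.01,"wy": 0.25,"wz": 0.14},
    {"tx": 0.69,"ty": -0.59,"tz": -0.24,"wx": -0.02,"wy": 0.25,"wz": 0.14},
    {"tx": 0.69,"ty": -0.59,"tz": -0.23,"wx": -0.01,"wy": 0.25,"wz": 0.15},
    {"tx": 0.69,"ty": -0.6,"tz": -0.21,"wx": -0.02,"wy": 0.25,"wz": 0.14},
    {"tx": 0.68,"ty": -0.61,"tz": -0.2,"wx": -0.01,"wy": 0.26,"wz": 0.15},
    {"tx": 0.68,"ty": -0.62,"tz": -0.18,"wx": -0.02,"wy": 0.25,"wz": 0.14},
    {"tx": 0.68,"ty": -0.63,"tz": -0.17,"wx": -0.01,"wy": 0.26,"wz": 0.15},
    {"tx": 0.67,"ty": -0.64,"tz": -0.16,"wx": -0.02,"wy": 0.25,"wz": 0.15}
  ],
  "grip": 0.6,
  "newtons": 40
}}

```text
clock: 3.0
eef_pos: [0.347, -0.3039, 0.3305]
eef_rot: [[0.94, 0.227, 0.254], [0.217, -0.974, 0.064], [0.262, -0.005, -0.965]]
ft_force: [-0.1, 0.2, 0.2]
finger_gap: 0.597
grasp_force: 0.0
```

Request:
{"name": "arm_command", "arguments": {
  "motion": [
    {"tx": 0.56,"ty": -0.64,"tz": 0.25,"wx": -0.01,"wy": 0.25,"wz": 0.14},
    {"tx": 0.55,"ty": -0.65,"tz": 0.26,"wx": -0.01,"wy": 0.25,"wz": 0.14},
    {"tx": 0.53,"ty": -0.66,"tz": 0.27,"wx": -0.01,"wy": 0.25,"wz": 0.14},
    {"tx": 0.52,"ty": -0.66,"tz": 0.28,"wx": -0.01,"wy": 0.25,"wz": 0.14},
    {"tx": 0.51,"ty": -0.67,"tz": 0.29,"wx": -0.02,"wy": 0.25,"wz": 0.14},
    {"tx": 0.49,"ty": -0.68,"tz": 0.3,"wx": -0.01,"wy": 0.25,"wz": 0.14},
    {"tx": 0.48,"ty": -0.68,"tz": 0.31,"wx": -0.02,"wy": 0.25,"wz": 0.15},
    {"tx": 0.46,"ty": -0.69,"tz": 0.32,"wx": -0.01,"wy": 0.26,"wz": 0.14},
    {"tx": 0.45,"ty": -0.69,"tz": 0.33,"wx": -0.02,"wy": 0.25,"wz": 0.15},
    {"tx": 0.43,"ty": -0.7,"tz": 0.34,"wx": -0.01,"wy": 0.26,"wz": 0.14},
    {"tx": 0.41,"ty": -0.71,"tz": 0.35,"wx": -0.02,"wy": 0.25,"wz": 0.15},
    {"tx": 0.39,"ty": -0.71,"tz": 0.35,"wx": -0.01,"wy": 0.26,"wz": 0.14}
  ]
}}

```text
clock: 4.0
eef_pos: [0.4803, -0.0747, 0.3035]
eef_rot: [[0.864, 0.086, 0.496], [0.049, -0.995, 0.086], [0.501, -0.05, -0.864]]
ft_force: [-0.9, -0.0, -0.2]
finger_gap: 0.599
grasp_force: 0.0
```

```bash
python3 - <<'E'
from plan import *
m=np.r_[.5797,-.0745,.059,.045]; np.save("m.npy",m); a=m[3]; Q=toolR(m,a); bar=d2w(m,leafA(a,[0,.015,.09]))
rows([(bar-Q[:,2]*.010,Q,5)])
E
```

```text
[{"tx": -0.01, "tz": 0.73, "wx": -0.03}, {"tx": -0.01, "tz": 0.74, "wx": -0.03}, {"tx": -0.01, "tz": 0.73, "wx": -0.02, "wy": -0.01, "wz": -0.01}, {"tz": 0.74, "wx": -0.03}, {"tx": -0.01, "tz": 0.73, "wx": -0.02, "wy": -0.01, "wz": -0.01}]
```

Request:
{"name": "arm_command", "arguments": {
  "motion": [
    {"tz": 0.73,"wx": -0.03},
    {"tz": 0.74,"wx": -0.03},
    {"tz": 0.73,"wx": -0.02},
    {"tz": 0.74,"wx": -0.03},
    {"tz": 0.73,"wx": -0.02},
    {}
  ]
}}

```text
$.motion[0]: bad value
```

```bash
python3 - <<'E'
from plan import *
m=np.load("m.npy"); o=[]
print(env.state()["eef_pos"],env.state()["ft_force"])
for c in("side","top"):
    r=env.camera(c); k=proj(r,d2w(m,leafA(m[3],[0,.015,.09])))[0].astype(int); im=r["pixels"][:,:,::-1][k[1]-50:k[1]+50,k[0]-50:k[0]+50]; o.append(cv2.resize(im,(400,400),interpolation=cv2.INTER_CUBIC))
cv2.imwrite("pics/g1.png",np.hstack(o))
E
```

```text
[ 0.48033585 -0.07472799  0.30352216] [-0.91485176 -0.01837188 -0.16566218]
```

View pics/g1.png

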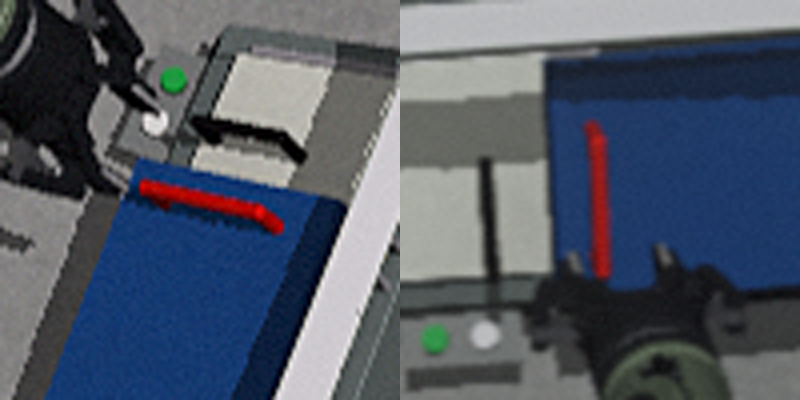

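Request:
{"name": "arm_command", "arguments": {
  "motion": [
    {"tx": 0,"ty": 0,"tz": 0.73,"wx": -0.03,"wy": 0,"wz": 0},
    {"tx": 0,"ty": 0,"tz": 0.74,"wx": -0.03,"wy": 0,"wz": 0},
    {"tx": 0,"ty": 0,"tz": 0.73,"wx": -0.02,"wy": 0,"wz": 0},
    {"tx": 0,"ty": 0,"tz": 0.74,"wx": -0.03,"wy": 0,"wz": 0},
    {"tx": 0,"ty": 0,"tz": 0.73,"wx": -0.02,"wy": 0,"wz": 0},
    {"tx": 0,"ty": 0,"tz": 0,"wx": 0,"wy": 0,"wz": 0}
  ]
}}

```text
clock: 4.6
eef_pos: [0.5242, -0.0679, 0.2204]
eef_rot: [[0.868, 0.081, 0.491], [0.049, -0.996, 0.077], [0.495, -0.042, -0.868]]
ft_force: [-0.8, 0.4, -0.3]
finger_gap: 0.601
grasp_force: 0.0
```

Request:
{"name": "arm_command", "arguments": {
  "motion": [
    {"tx": 0,"ty": 0,"tz": 0,"wx": 0,"wy": 0,"wz": 0},
    {"tx": 0,"ty": 0,"tz": 0,"wx": 0,"wy": 0,"wz": 0},
    {"tx": 0,"ty": 0,"tz": 0,"wx": 0,"wy": 0,"wz": 0},
    {"tx": 0,"ty": 0,"tz": 0,"wx": 0,"wy": 0,"wz": 0},
    {"tx": 0,"ty": 0,"tz": 0,"wx": 0,"wy": 0,"wz": 0},
    {"tx": 0,"ty": 0,"tz": 0,"wx": 0,"wy": 0,"wz": 0}
  ],
  "grip": 0,
  "newtons": 30
}}

```text
clock: 5.1
eef_pos: [0.5257, -0.0665, 0.2257]
eef_rot: [[0.864, 0.082, 0.498], [0.049, -0.996, 0.079], [0.502, -0.043, -0.864]]
ft_force: [-1.0, 6.1, 2.5]
finger_gap: 0.099
grasp_force: 27.7
```

```bash
cat > arc.py <<'E'
from plan import *
import sys
def blue(a0,a1,n,k=.75,off=.010):
    m=np.load("m.npy"); w=[]
    for a in np.linspace(a0,a1,n+1)[1:]:
        Q=toolR(m,m[3]+k*(a-m[3])); w.append((d2w(m,leafA(a,[0,.015,.09]))-Q[:,2]*off,Q,1))
    return rows(w)
if __name__=="__main__": print(blue(*map(float,sys.argv[1:3]),int(sys.argv[3])))
E
python3 arc.py .045 .75 12
```

```text
[{"tx": -0.06, "ty": 0.28, "tz": -0.37, "wx": 0.46, "wy": -0.03, "wz": -0.02}, {"ty": 0.25, "tz": -0.43, "wx": 0.5}, {"ty": 0.25, "tz": -0.42, "wx": 0.51}, {"ty": 0.26, "tz": -0.42, "wx": 0.5}, {"ty": 0.27, "tz": -0.41, "wx": 0.51}, {"ty": 0.27, "tz": -0.41, "wx": 0.5, "wy": 0.01}, {"ty": 0.28, "tz": -0.41, "wx": 0.51}, {"ty": 0.28, "tz": -0.4, "wx": 0.5}, {"ty": 0.29, "tz": -0.4, "wx": 0.51}, {"ty": 0.3, "tz": -0.39, "wx": 0.5}, {"ty": 0.3, "tz": -0.39, "wx": 0.51}, {"ty": 0.31, "tz": -0.39, "wx": 0.5}]
(array([ 0.48572844, -0.18166609,  0.30352072]), array([[ 0.86428102,  0.32064807,  0.38756048],
       [ 0.05110509, -0.82247212,  0.56650497],
       [ 0.50040642, -0.46981318, -0.7272338 ]]))
```

Request:
{"name": "arm_command", "arguments": {
  "motion": [
    {"tx": 0,"ty": 0.26,"tz": -0.4,"wx": 0.46,"wy": 0,"wz": 0},
    {"tx": 0,"ty": 0.25,"tz": -0.43,"wx": 0.5,"wy": 0,"wz": 0},
    {"tx": 0,"ty": 0.25,"tz": -0.42,"wx": 0.51,"wy": 0,"wz": 0},
    {"tx": 0,"ty": 0.26,"tz": -0.42,"wx": 0.5,"wy": 0,"wz": 0},
    {"tx": 0,"ty": 0.27,"tz": -0.41,"wx": 0.51,"wy": 0,"wz": 0},
    {"tx": 0,"ty": 0.27,"tz": -0.41,"wx": 0.5,"wy": 0,"wz": 0}
  ]
}}

```text
clock: 5.6
eef_pos: [0.5006, -0.1187, 0.2742]
eef_rot: [[0.863, 0.207, 0.461], [0.051, -0.943, 0.328], [0.503, -0.259, -0.825]]
ft_force: [0.1, -0.5, -1.1]
finger_gap: 0.004
grasp_force: 0.0
```

```bash
python3 - <<'E'
from plan import *
s=env.state(); m=np.load("m.npy"); print(s["ft_force"],s["qpos"].round(2),s["finger_gap"],s["grasp_force"])
def chk(off):
    p=s["eef_pos"]+s["eef_rot"][:,2]*off; q=((p-[m[0],m[1],0])@Rz(m[2])-[0,0,.13])@D; return q, np.hypot(q[1]+.17,q[2]), np.arctan2(q[2],q[1]+.17)-np.arctan2(.09,.185)
print(chk(.01))
E
python3 arc.py .398 .75 6
```

```text
[ 0.05410936 -0.48976118 -1.12677533] [-0.76 -0.12  1.92  0.62  1.28  0.5 ] 0.003954716684195178 0.0
(array([ 0.00146416, -0.03649049,  0.15616156]), np.float64(0.20545369945866163), np.float64(0.4106600969999079))
[{"tx": -0.06, "ty": 0.22, "tz": -0.32, "wx": 0.56, "wy": -0.03, "wz": 0.01}, {"ty": 0.28, "tz": -0.4, "wx": 0.5}, {"ty": 0.29, "tz": -0.4, "wx": 0.51}, {"ty": 0.3, "tz": -0.4, "wx": 0.5}, {"ty": 0.3, "tz": -0.39, "wx": 0.51}, {"ty": 0.31, "tz": -0.38, "wx": 0.5}]
(array([ 0.48565169, -0.18168834,  0.30340851]), array([[ 0.86439842,  0.32066306,  0.38728617],
       [ 0.05125253, -0.82242745,  0.56655649],
       [ 0.50018852, -0.46988114, -0.72733978]]))
```

```bash
cat > ang.py <<'E'
from plan import *
import sys
m=np.load("m.npy"); o=[]
for c in("side","top"):
    r=env.camera(c); im=r["pixels"][:,:,::-1].copy(); q=maskpts(redmask(r["pixels"])); print(c,len(q),ends(q).round(1))
    for a in np.arange(0,1.51,.1): 
        e=proj(r,d2w(m,leafA(a,[[-.05,.015,.09],[.05,.015,.09]]))); print(round(a,2),e.round(0).ravel()) if len(sys.argv)>2 else 0
    k=proj(r,d2w(m,[0,0,.08]))[0].astype(int); im=im[k[1]-70:k[1]+70,k[0]-70:k[0]+70]; o.append(cv2.resize(im,(400,400),interpolation=cv2.INTER_CUBIC))
cv2.imwrite("pics/%s.png"%sys.argv[1],np.hstack(o))
E
python3 ang.py g2 1
```

```text
side 133 [242.9 204.5 278.5 214.2]
0.0 [245. 205. 273. 211.]
0.1 [241. 206. 269. 212.]
0.2 [237. 207. 265. 213.]
0.3 [232. 208. 261. 215.]
0.4 [228. 211. 256. 218.]
0.5 [223. 214. 252. 221.]
0.6 [219. 218. 247. 226.]
0.7 [214. 223. 243. 231.]
0.8 [210. 228. 239. 236.]
0.9 [206. 234. 235. 243.]
1.0 [202. 241. 231. 249.]
1.1 [198. 247. 228. 257.]
1.2 [195. 255. 224. 264.]
1.3 [193. 262. 222. 272.]
1.4 [191. 270. 219. 280.]
1.5 [189. 278. 218. 289.]
top 147 [287.8 163.9 289.2 201. ]
0.0 [287. 198. 286. 166.]
0.1 [291. 200. 290. 168.]
0.2 [296. 202. 294. 170.]
0.3 [301. 204. 300. 171.]
0.4 [306. 206. 306. 173.]
0.5 [313. 207. 312. 174.]
0.6 [320. 209. 319. 175.]
0.7 [327. 210. 327. 176.]
0.8 [334. 210. 334. 176.]
0.9 [342. 211. 342. 177.]
1.0 [349. 211. 350. 176.]
1.1 [357. 210. 358. 176.]
1.2 [365. 210. 366. 176.]
1.3 [372. 209. 373. 175.]
1.4 [379. 208. 380. 173.]
1.5 [385. 206. 387. 172.]
```

View pics/g2.png

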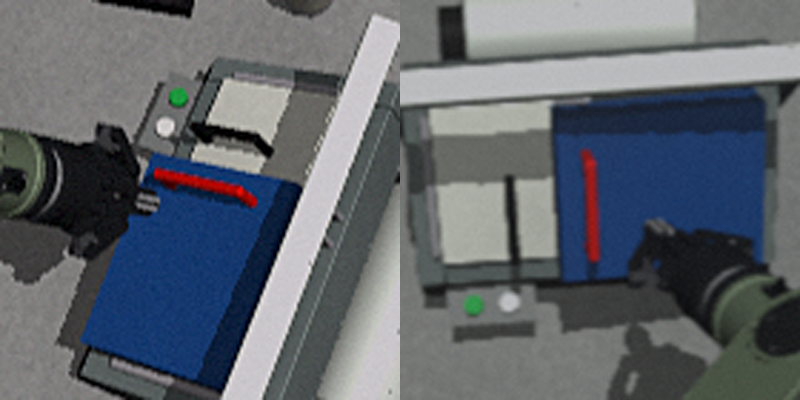

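```bash
python3 - <<'E'
from plan import *
s=env.state(); m=np.load("m.npy"); print(s["eef_pos"])
for c in("side","top"):
    r=env.camera(c); k=proj(r,d2w(m,[0,0,.08]))[0].astype(int)-70
    for o in (0,.012,.025,.03): print(c,o,((proj(r,s["eef_pos"]+s["eef_rot"][:,2]*o)[0]-k)*400/140).round(0))
E
```

```text
[ 0.50143642 -0.12119082  0.27438007]
side 0 [147. 204.]
side 0.012 [154. 205.]
side 0.025 [162. 207.]
side 0.03 [165. 208.]
top 0 [252. 229.]
top 0.012 [247. 224.]
top 0.025 [241. 220.]
top 0.03 [239. 218.]
```

```bash
python3 - <<'E'
from plan import *
m=np.load("m.npy"); a=m[3]; Q=toolR(m,a); bar=d2w(m,leafA(a,[0,.015,.09]))
rows([(bar-Q[:,2]*.06,Q,5),(bar-Q[:,2]*.001,Q,5)])
E
```

```text
[{"tx": -0.01, "ty": -0.35, "tz": 0.16, "wx": -0.59}, {"tx": -0.01, "ty": -0.35, "tz": 0.14, "wx": -0.59}, {"tx": -0.01, "ty": -0.36, "tz": 0.12, "wx": -0.59, "wy": -0.01, "wz": -0.01}, {"ty": -0.37, "tz": 0.11, "wx": -0.59}, {"tx": -0.01, "ty": -0.37, "tz": 0.09, "wx": -0.6, "wy": -0.01, "wz": -0.01}, {"tz": 0.47}, {"tz": 0.47}, {"tz": 0.47}, {"tz": 0.47}, {"tx": 0.01, "tz": 0.48}]
```

Request:
{"name": "arm_command", "arguments": {
  "motion": [
    {"tx": -0.01,"ty": -0.35,"tz": 0.16,"wx": -0.59,"wy": 0,"wz": 0},
    {"tx": -0.01,"ty": -0.35,"tz": 0.14,"wx": -0.59,"wy": 0,"wz": 0},
    {"tx": -0.01,"ty": -0.36,"tz": 0.12,"wx": -0.59,"wy": 0,"wz": 0},
    {"tx": 0,"ty": -0.37,"tz": 0.11,"wx": -0.59,"wy": 0,"wz": 0},
    {"tx": -0.01,"ty": -0.37,"tz": 0.09,"wx": -0.6,"wy": 0,"wz": 0},
    {"tx": 0,"ty": 0,"tz": 0,"wx": 0,"wy": 0,"wz": 0}
  ],
  "grip": 0.6
}}

```text
clock: 6.3
eef_pos: [0.499, -0.066, 0.2658]
eef_rot: [[0.864, 0.087, 0.496], [0.055, -0.995, 0.079], [0.5, -0.041, -0.865]]
ft_force: [-0.3, 0.3, 0.2]
finger_gap: 0.6
grasp_force: 0.0
```

Request:
{"name": "arm_command", "arguments": {
  "motion": [
    {"tx": 0,"ty": 0,"tz": 0.47,"wx": 0,"wy": 0,"wz": 0},
    {"tx": 0,"ty": 0,"tz": 0.47,"wx": 0,"wy": 0,"wz": 0},
    {"tx": 0,"ty": 0,"tz": 0.47,"wx": 0,"wy": 0,"wz": 0},
    {"tx": 0,"ty": 0,"tz": 0.47,"wx": 0,"wy": 0,"wz": 0},
    {"tx": 0,"ty": 0,"tz": 0.48,"wx": 0,"wy": 0,"wz": 0},
    {"tx": 0,"ty": 0,"tz": 0,"wx": 0,"wy": 0,"wz": 0},
    {"tx": 0,"ty": 0,"tz": 0,"wx": 0,"wy": 0,"wz": 0}
  ]
}}

```text
clock: 6.88
eef_pos: [0.5288, -0.0652, 0.2144]
eef_rot: [[0.865, 0.083, 0.494], [0.05, -0.996, 0.078], [0.499, -0.042, -0.866]]
ft_force: [-0.7, -0.4, 0.6]
finger_gap: 0.6
grasp_force: 0.0
```

Request:
{"name": "arm_command", "arguments": {
  "motion": [
    {"tx": 0,"ty": 0,"tz": 0,"wx": 0,"wy": 0,"wz": 0},
    {"tx": 0,"ty": 0,"tz": 0,"wx": 0,"wy": 0,"wz": 0},
    {"tx": 0,"ty": 0,"tz": 0,"wx": 0,"wy": 0,"wz": 0},
    {"tx": 0,"ty": 0,"tz": 0,"wx": 0,"wy": 0,"wz": 0},
    {"tx": 0,"ty": 0,"tz": 0,"wx": 0,"wy": 0,"wz": 0},
    {"tx": 0,"ty": 0,"tz": 0,"wx": 0,"wy": 0,"wz": 0},
    {"tx": 0,"ty": 0,"tz": 0,"wx": 0,"wy": 0,"wz": 0},
    {"tx": 0,"ty": 0,"tz": 0,"wx": 0,"wy": 0,"wz": 0}
  ],
  "grip": 0,
  "newtons": 40
}}

```text
clock: 7.55
eef_pos: [0.5297, -0.0655, 0.2158]
eef_rot: [[0.864, 0.082, 0.497], [0.05, -0.996, 0.077], [0.501, -0.042, -0.864]]
ft_force: [0.0, 3.6, 3.5]
finger_gap: 0.122
grasp_force: 40.2
```

```bash
sed -i 's/k=.75,off=.010/k=.9,off=.001/' arc.py; python3 arc.py .045 .45 10
```

```text
[{"ty": 0.2, "tz": -0.31, "wx": 0.39, "wy": -0.02, "wz": -0.01}, {"ty": 0.16, "tz": -0.3, "wx": 0.42}, {"ty": 0.15, "tz": -0.29, "wx": 0.41}, {"tx": -0.01, "ty": 0.16, "tz": -0.3, "wx": 0.42}, {"ty": 0.16, "tz": -0.29, "wx": 0.42}, {"ty": 0.16, "tz": -0.29, "wx": 0.42}, {"ty": 0.16, "tz": -0.3, "wx": 0.41}, {"ty": 0.16, "tz": -0.29, "wx": 0.42}, {"ty": 0.16, "tz": -0.29, "wx": 0.42}, {"ty": 0.17, "tz": -0.29, "wx": 0.42}]
(array([ 0.5010887 , -0.12227598,  0.27057403]), array([[ 0.86469219,  0.25277296,  0.43406594],
       [ 0.05102774, -0.90388721,  0.42471647],
       [ 0.49970349, -0.34509962, -0.79448265]]))
```

Request:
{"name": "arm_command", "arguments": {
  "motion": [
    {"tx": 0,"ty": 0.15,"tz": -0.3,"wx": 0.4,"wy": 0,"wz": 0},
    {"tx": 0,"ty": 0.16,"tz": -0.3,"wx": 0.42,"wy": 0,"wz": 0},
    {"tx": 0,"ty": 0.16,"tz": -0.3,"wx": 0.42,"wy": 0,"wz": 0},
    {"tx": 0,"ty": 0.16,"tz": -0.3,"wx": 0.42,"wy": 0,"wz": 0}
  ],
  "newtons": 60
}}

```text
clock: 7.88
eef_pos: [0.5167, -0.0849, 0.2401]
eef_rot: [[0.864, 0.153, 0.48], [0.05, -0.974, 0.222], [0.502, -0.168, -0.849]]
ft_force: [4.0, 2.0, -1.5]
finger_gap: 0.111
grasp_force: 59.8
```

Request:
{"name": "arm_command", "arguments": {
  "motion": [
    {"tx": 0,"ty": 0.16,"tz": -0.3,"wx": 0.42,"wy": 0,"wz": 0},
    {"tx": 0,"ty": 0.16,"tz": -0.29,"wx": 0.42,"wy": 0,"wz": 0},
    {"tx": 0,"ty": 0.16,"tz": -0.3,"wx": 0.42,"wy": 0,"wz": 0},
    {"tx": 0,"ty": 0.16,"tz": -0.29,"wx": 0.42,"wy": 0,"wz": 0},
    {"tx": 0,"ty": 0.16,"tz": -0.29,"wx": 0.42,"wy": 0,"wz": 0},
    {"tx": 0,"ty": 0.17,"tz": -0.29,"wx": 0.42,"wy": 0,"wz": 0}
  ]
}}

```text
clock: 8.38
eef_pos: [0.5013, -0.1217, 0.2705]
eef_rot: [[0.864, 0.254, 0.436], [0.049, -0.902, 0.429], [0.502, -0.349, -0.791]]
ft_force: [6.2, 3.3, -1.9]
finger_gap: 0.108
grasp_force: 59.7
```

```bash
python3 ang.py g3; python3 - <<'E'
from plan import *
s=env.state(); print(s["qpos"].round(2), s["ft_force"])
E
python3 arc.py .45 1.0 12
```

```text
side 96 [236.9 217.4 262.1 220.6]
top 86 [306.8 170.  313.  188.7]
[-0.8  -0.04  1.88  0.67  1.37  0.44] [0.69296678 3.59750515 4.48891443]
[{"ty": 0.18, "tz": -0.32, "wx": 0.42, "wy": -0.03, "wz": -0.03}, {"ty": 0.19, "tz": -0.32, "wx": 0.47}, {"ty": 0.19, "tz": -0.33, "wx": 0.47}, {"ty": 0.2, "tz": -0.33, "wx": 0.48}, {"ty": 0.19, "tz": -0.32, "wx": 0.47}, {"ty": 0.19, "tz": -0.32, "wx": 0.47, "wy": 0.01}, {"ty": 0.2, "tz": -0.33, "wx": 0.47}, {"ty": 0.2, "tz": -0.32, "wx": 0.48}, {"ty": 0.2, "tz": -0.32, "wx": 0.47}, {"ty": 0.2, "tz": -0.32, "wx": 0.47}, {"ty": 0.2, "tz": -0.32, "wx": 0.47}, {"ty": 0.21, "tz": -0.32, "wx": 0.48}]
(array([ 0.48614026, -0.22694592,  0.30749367]), array([[ 0.86430266,  0.42911295,  0.26237948],
       [ 0.05092786, -0.59364009,  0.80311755],
       [ 0.50038712, -0.6807742 , -0.53493851]]))
```

Request:
{"name": "arm_command", "arguments": {
  "motion": [
    {"tx": 0,"ty": 0.19,"tz": -0.32,"wx": 0.44,"wy": 0,"wz": 0},
    {"tx": 0,"ty": 0.19,"tz": -0.32,"wx": 0.47,"wy": 0,"wz": 0},
    {"tx": 0,"ty": 0.19,"tz": -0.33,"wx": 0.47,"wy": 0,"wz": 0},
    {"tx": 0,"ty": 0.2,"tz": -0.33,"wx": 0.48,"wy": 0,"wz": 0},
    {"tx": 0,"ty": 0.19,"tz": -0.32,"wx": 0.47,"wy": 0,"wz": 0},
    {"tx": 0,"ty": 0.19,"tz": -0.32,"wx": 0.47,"wy": 0,"wz": 0},
    {"tx": 0,"ty": 0.2,"tz": -0.33,"wx": 0.47,"wy": 0,"wz": 0},
    {"tx": 0,"ty": 0.2,"tz": -0.32,"wx": 0.48,"wy": 0,"wz": 0},
    {"tx": 0,"ty": 0.2,"tz": -0.32,"wx": 0.47,"wy": 0,"wz": 0},
    {"tx": 0,"ty": 0.2,"tz": -0.32,"wx": 0.47,"wy": 0,"wz": 0},
    {"tx": 0,"ty": 0.2,"tz": -0.32,"wx": 0.47,"wy": 0,"wz": 0},
    {"tx": 0,"ty": 0.21,"tz": -0.32,"wx": 0.48,"wy": 0,"wz": 0}
  ]
}}

```text
clock: 9.48
eef_pos: [0.4869, -0.2257, 0.306]
eef_rot: [[0.864, 0.429, 0.263], [0.049, -0.592, 0.804], [0.501, -0.682, -0.532]]
ft_force: [8.8, 4.5, -2.0]
finger_gap: 0.11
grasp_force: 60.0
```

```bash
python3 - <<'E'
from plan import *
s=env.state(); print(s["qpos"].round(2), s["ft_force"])
E
python3 arc.py 1.0 1.48 12
```

```text
[-1.    0.38  1.49  0.78  1.94  0.28] [ 8.76596509  4.50246909 -2.02576505]
[{"ty": 0.15, "tz": -0.35, "wx": 0.39, "wy": -0.03}, {"ty": 0.18, "tz": -0.28, "wx": 0.41}, {"ty": 0.18, "tz": -0.28, "wx": 0.41}, {"ty": 0.18, "tz": -0.27, "wx": 0.41}, {"ty": 0.19, "tz": -0.28, "wx": 0.42}, {"ty": 0.18, "tz": -0.27, "wx": 0.41}, {"ty": 0.19, "tz": -0.27, "wx": 0.41}, {"ty": 0.18, "tz": -0.28, "wx": 0.41}, {"ty": 0.19, "tz": -0.27, "wx": 0.42}, {"ty": 0.19, "tz": -0.27, "wx": 0.41}, {"ty": 0.19, "tz": -0.27, "wx": 0.41}, {"ty": 0.19, "tz": -0.27, "wx": 0.41}]
(array([ 0.49791992, -0.32365041,  0.2968177 ]), array([[ 0.86467254,  0.49887552,  0.05886088],
       [ 0.05081412, -0.20343729,  0.97776848],
       [ 0.49975926, -0.84245859, -0.20125656]]))
```

Request:
{"name": "arm_command", "arguments": {
  "motion": [
    {"tx": 0,"ty": 0.16,"tz": -0.3,"wx": 0.4,"wy": 0,"wz": 0},
    {"tx": 0,"ty": 0.18,"tz": -0.28,"wx": 0.41,"wy": 0,"wz": 0},
    {"tx": 0,"ty": 0.18,"tz": -0.28,"wx": 0.41,"wy": 0,"wz": 0},
    {"tx": 0,"ty": 0.18,"tz": -0.27,"wx": 0.41,"wy": 0,"wz": 0},
    {"tx": 0,"ty": 0.19,"tz": -0.28,"wx": 0.42,"wy": 0,"wz": 0},
    {"tx": 0,"ty": 0.18,"tz": -0.27,"wx": 0.41,"wy": 0,"wz": 0},
    {"tx": 0,"ty": 0.19,"tz": -0.27,"wx": 0.41,"wy": 0,"wz": 0},
    {"tx": 0,"ty": 0.18,"tz": -0.28,"wx": 0.41,"wy": 0,"wz": 0},
    {"tx": 0,"ty": 0.19,"tz": -0.27,"wx": 0.42,"wy": 0,"wz": 0},
    {"tx": 0,"ty": 0.19,"tz": -0.27,"wx": 0.41,"wy": 0,"wz": 0},
    {"tx": 0,"ty": 0.19,"tz": -0.27,"wx": 0.41,"wy": 0,"wz": 0},
    {"tx": 0,"ty": 0.19,"tz": -0.27,"wx": 0.41,"wy": 0,"wz": 0}
  ]
}}

```text
clock: 10.48
eef_pos: [0.4989, -0.3215, 0.2948]
eef_rot: [[0.865, 0.498, 0.059], [0.049, -0.202, 0.978], [0.499, -0.843, -0.199]]
ft_force: [2.5, 58.9, 4.5]
finger_gap: 0.106
grasp_force: 58.2
```

```bash
python3 ang.py g3 ; python3 - <<'E'
from plan import *
s=env.state(); m=np.load("m.npy");print(s["qpos"].round(2), s["ft_force"])
p=s["eef_pos"]+s["eef_rot"][:,2]*.001; q=((p-[m[0],m[1],0])@Rz(m[2])-[0,0,.13])@D; print(q, np.hypot(q[1]+.17,q[2]), np.arctan2(q[2],q[1]+.17)-np.arctan2(.09,.185))
E
```

```text
side 117 [207.7 288.1 227.2 281.6]
top 97 [383.5 171.  383.5 187. ]
[-1.03  0.82  1.04  0.92  2.37  0.35] [ 3.88218201 10.18239098  2.68756139]
[-1.14060554e-04 -2.40920614e-01  1.90614133e-01] 0.2033801392857723 1.4742118215097986
```

View pics/g3.png

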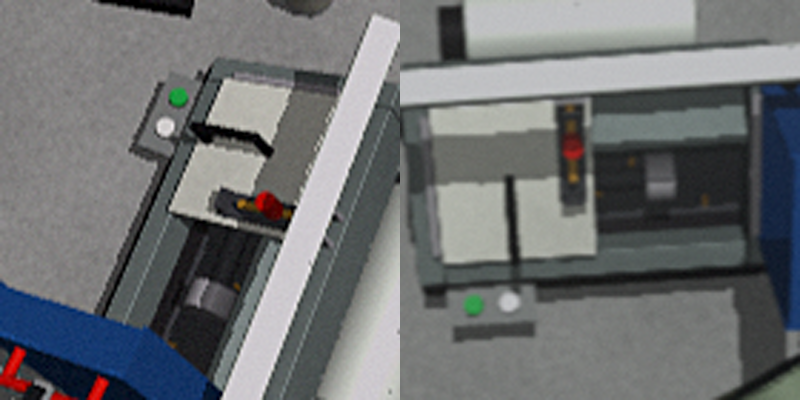

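Request:
{"name": "arm_command", "arguments": {
  "motion": [
    {"tx": 0,"ty": 0,"tz": 0,"wx": 0,"wy": 0,"wz": 0},
    {"tx": 0,"ty": 0,"tz": 0,"wx": 0,"wy": 0,"wz": 0},
    {"tx": 0,"ty": 0,"tz": 0,"wx": 0,"wy": 0,"wz": 0},
    {"tx": 0,"ty": 0,"tz": 0,"wx": 0,"wy": 0,"wz": 0},
    {"tx": 0,"ty": 0,"tz": -0.6,"wx": 0,"wy": 0,"wz": 0},
    {"tx": 0,"ty": 0,"tz": -0.8,"wx": 0,"wy": 0,"wz": 0},
    {"tx": 0,"ty": 0,"tz": -0.8,"wx": 0,"wy": 0,"wz": 0},
    {"tx": 0,"ty": 0,"tz": -0.8,"wx": 0,"wy": 0,"wz": 0}
  ],
  "grip": 0.5
}}

```text
clock: 11.25
eef_pos: [0.4922, -0.3978, 0.3124]
eef_rot: [[0.865, 0.498, 0.061], [0.05, -0.206, 0.977], [0.5, -0.842, -0.203]]
ft_force: [0.4, -0.2, -0.3]
finger_gap: 0.499
grasp_force: 0.0
```

```bash
cat > knob.py <<'E'
from plan import *
m=np.load("m.npy")
for c in("side","top"):
    r=env.camera(c); 
    e=proj(r,d2w(m,[[.05-b,.022,.052] for b in(0,.03)])); n,l,st,ce=cv2.connectedComponentsWithStats(redmask(r["pixels"]).astype(np.uint8))
    k=[(tuple(ce[i].round(1)),st[i,4]) for i in range(1,n) if st[i,4]>8]; print(c,"pred top b=0,b=.03",e.round(1).tolist(),"red",k)
    print(" mid",proj(r,d2w(m,[.05,.022,.04])).round(1))
    for d in env.recognise("bolt_knob",c)[:1]: 
        q=((r["T"]@np.append(d["xyz"],1))[:3]-[m[0],m[1],0])@Rz(m[2]); print(d["confidence"],"deck",((q-[0,0,.13])@D).round(4))
s=env.state(); print(s["qpos"].round(2),s["clock"])
E
python3 knob.py
```

```text
side pred top b=0,b=.03 [[279.7, 214.7], [271.1, 212.7]] red [((np.float64(280.0), np.float64(213.8)), np.int32(36)), ((np.float64(205.1), np.float64(279.4)), np.int32(256))]
 mid [[281.3 216.3]]
top pred top b=0,b=.03 [[282.5, 161.6], [283.0, 171.1]] red [((np.float64(281.2), np.float64(162.1)), np.int32(35)), ((np.float64(383.7), np.float64(188.5)), np.int32(217))]
 mid [[282.3 160.3]]
0.48 deck [0.0033 0.0896 0.0134]
[-1.08  0.93  0.81  0.98  2.47  0.46] 11.45
```

```bash
python3 - <<'E'
from plan import *
m=np.load("m.npy"); s=env.state(); Q=toolR(m); k=d2w(m,[.048,.024,.04]); z=Q[:,2]
def part(f): return s["eef_rot"]@R.from_rotvec(R.from_matrix(s["eef_rot"].T@Q).as_rotvec()*f).as_matrix()
print(k)
rows([(np.r_[.44,-.40,.50],part(.5),12),(np.r_[.47,-.12,.48],Q,16),(k-z*.10,Q,8)])
E
```

```text
[ 0.59981651 -0.04926991  0.18864102]
OVER [-0.15 -0.32  1.1   0.    0.    0.  ]
OVER [-0.15 -0.31  1.1   0.    0.    0.  ]
OVER [-0.15 -0.32  1.09  0.    0.    0.  ]
OVER [-0.15 -0.31  1.1   0.    0.    0.  ]
OVER [-0.15 -0.32  1.09  0.    0.    0.  ]
OVER [-0.15 -0.31  1.1   0.    0.    0.  ]
OVER [-0.15 -0.32  1.09  0.    0.    0.  ]
OVER [-0.14 -0.31  1.1   0.    0.    0.  ]
[{"tx": 0.16, "ty": -0.61, "tz": -0.15, "wx": -0.64}, {"tx": 0.16, "ty": -0.6, "tz": -0.18, "wx": -0.64}, {"tx": 0.16, "ty": -0.59, "tz": -0.21, "wx": -0.64}, {"tx": 0.16, "ty": -0.58, "tz": -0.25, "wx": -0.64}, {"tx": 0.16, "ty": -0.57, "tz": -0.28, "wx": -0.63}, {"tx": 0.17, "ty": -0.55, "tz": -0.31, "wx": -0.64}, {"tx": 0.16, "ty": -0.53, "tz": -0.34, "wx": -0.63}, {"tx": 0.17, "ty": -0.51, "tz": -0.37, "wx": -0.64}, {"tx": 0.16, "ty": -0.49, "tz": -0.4, "wx": -0.63}, {"tx": 0.17, "ty": -0.47, "tz": -0.42, "wx": -0.64}, {"tx": 0.16, "ty": -0.45, "tz": -0.45, "wx": -0.63, "wz": -0.01}, {"tx": 0.17, "ty": -0.42, "tz": -0.47, "wx": -0.64}]
[{"tx": 0.07, "ty": -0.48, "tz": 0.51, "wx": -0.48}, {"tx": 0.07, "ty"
[... 413 characters left out ...]
: -0.64, "tz": 0.3, "wx": -0.48}, {"tx": 0.07, "ty": -0.65, "tz": 0.27, "wx": -0.47}, {"tx": 0.08, "ty": -0.66, "tz": 0.24, "wx": -0.48}]
[{"tx": 0.07, "ty": -0.67, "tz": 0.21, "wx": -0.47}, {"tx": 0.08, "ty": -0.68, "tz": 0.19, "wx": -0.48, "wz": -0.01}, {"tx": 0.08, "ty": -0.68, "tz": 0.15, "wx": -0.47}, {"tx": 0.07, "ty": -0.69, "tz": 0.13, "wx": -0.48, "wy": -0.01, "wz": -0.01}, {"tx": -0.15, "ty": -0.32, "tz": 1.1}, {"tx": -0.15, "ty": -0.31, "tz": 1.1}, {"tx": -0.15, "ty": -0.32, "tz": 1.09}, {"tx": -0.15, "ty": -0.31, "tz": 1.1}, {"tx": -0.15, "ty": -0.32, "tz": 1.09}, {"tx": -0.15, "ty": -0.31, "tz": 1.1}, {"tx": -0.15, "ty": -0.32, "tz": 1.09}, {"tx": -0.14, "ty": -0.31, "tz": 1.1}]
```

Request:
{"name": "arm_command", "arguments": {
  "motion": [
    {"tx": 0.16,"ty": -0.61,"tz": -0.15,"wx": -0.64,"wy": 0,"wz": 0},
    {"tx": 0.16,"ty": -0.6,"tz": -0.18,"wx": -0.64,"wy": 0,"wz": 0},
    {"tx": 0.16,"ty": -0.59,"tz": -0.21,"wx": -0.64,"wy": 0,"wz": 0},
    {"tx": 0.16,"ty": -0.58,"tz": -0.25,"wx": -0.64,"wy": 0,"wz": 0},
    {"tx": 0.16,"ty": -0.57,"tz": -0.28,"wx": -0.63,"wy": 0,"wz": 0},
    {"tx": 0.17,"ty": -0.55,"tz": -0.31,"wx": -0.64,"wy": 0,"wz": 0},
    {"tx": 0.16,"ty": -0.53,"tz": -0.34,"wx": -0.63,"wy": 0,"wz": 0},
    {"tx": 0.17,"ty": -0.51,"tz": -0.37,"wx": -0.64,"wy": 0,"wz": 0},
    {"tx": 0.16,"ty": -0.49,"tz": -0.4,"wx": -0.63,"wy": 0,"wz": 0},
    {"tx": 0.17,"ty": -0.47,"tz": -0.42,"wx": -0.64,"wy": 0,"wz": 0},
    {"tx": 0.16,"ty": -0.45,"tz": -0.45,"wx": -0.63,"wy": 0,"wz": 0},
    {"tx": 0.17,"ty": -0.42,"tz": -0.47,"wx": -0.64,"wy": 0,"wz": 0}
  ]
}}

```text
clock: 12.45
eef_pos: [0.4401, -0.3984, 0.5009]
eef_rot: [[0.865, 0.354, 0.356], [0.05, -0.767, 0.64], [0.5, -0.535, -0.681]]
ft_force: [-0.7, 0.5, 1.1]
finger_gap: 0.499
grasp_force: 0.0
```

Request:
{"name": "arm_command", "arguments": {
  "motion": [
    {"tx": 0.07,"ty": -0.48,"tz": 0.51,"wx": -0.48,"wy": 0,"wz": 0},
    {"tx": 0.07,"ty": -0.5,"tz": 0.49,"wx": -0.48,"wy": 0,"wz": 0},
    {"tx": 0.07,"ty": -0.52,"tz": 0.47,"wx": -0.48,"wy": 0,"wz": 0},
    {"tx": 0.08,"ty": -0.54,"tz": 0.44,"wx": -0.48,"wy": 0,"wz": 0},
    {"tx": 0.07,"ty": -0.56,"tz": 0.42,"wx": -0.48,"wy": 0,"wz": 0},
    {"tx": 0.08,"ty": -0.58,"tz": 0.4,"wx": -0.48,"wy": 0,"wz": 0},
    {"tx": 0.07,"ty": -0.6,"tz": 0.37,"wx": -0.48,"wy": 0,"wz": 0},
    {"tx": 0.08,"ty": -0.61,"tz": 0.35,"wx": -0.48,"wy": 0,"wz": 0},
    {"tx": 0.07,"ty": -0.62,"tz": 0.32,"wx": -0.47,"wy": 0,"wz": 0},
    {"tx": 0.08,"ty": -0.64,"tz": 0.3,"wx": -0.48,"wy": 0,"wz": 0},
    {"tx": 0.07,"ty": -0.65,"tz": 0.27,"wx": -0.47,"wy": 0,"wz": 0},
    {"tx": 0.08,"ty": -0.66,"tz": 0.24,"wx": -0.48,"wy": 0,"wz": 0}
  ]
}}

```text
clock: 13.45
eef_pos: [0.4619, -0.1877, 0.4844]
eef_rot: [[0.865, 0.14, 0.483], [0.051, -0.98, 0.193], [0.5, -0.142, -0.854]]
ft_force: [0.7, 1.0, -0.4]
finger_gap: 0.502
grasp_force: 0.0
```

Request:
{"name": "arm_command", "arguments": {
  "motion": [
    {"tx": 0.07,"ty": -0.67,"tz": 0.21,"wx": -0.47,"wy": 0,"wz": 0},
    {"tx": 0.08,"ty": -0.68,"tz": 0.19,"wx": -0.48,"wy": 0,"wz": 0},
    {"tx": 0.08,"ty": -0.68,"tz": 0.15,"wx": -0.47,"wy": 0,"wz": 0},
    {"tx": 0.07,"ty": -0.69,"tz": 0.13,"wx": -0.48,"wy": 0,"wz": 0},
    {"tx": 0,"ty": 0,"tz": 0,"wx": 0,"wy": 0,"wz": 0}
  ]
}}

```text
clock: 13.87
eef_pos: [0.469, -0.1144, 0.4806]
eef_rot: [[0.863, 0.066, 0.5], [0.057, -0.998, 0.033], [0.501, -0.0, -0.865]]
ft_force: [0.4, 1.0, -1.0]
finger_gap: 0.499
grasp_force: 0.0
```

```bash
python3 - <<'E'
from plan import *
m=np.load("m.npy"); s=env.state(); Q=toolR(m); k=d2w(m,[.048,.024,.04]); z=Q[:,2]
print(s["eef_pos"],s["eef_rot"].round(2),s["ft_force"])
rows([(k-z*.11,Q,12)])
E
```

```text
[ 0.46903047 -0.11441193  0.48063087] [[ 0.86  0.07  0.5 ]
 [ 0.06 -1.    0.03]
 [ 0.5  -0.   -0.87]] [ 0.42221366  0.96008258 -1.04010678]
[{"tx": -0.1, "ty": -0.19, "tz": 0.7, "wz": 0.01}, {"tx": -0.1, "ty": -0.19, "tz": 0.7}, {"tx": -0.1, "ty": -0.19, "tz": 0.7, "wz": 0.01}, {"tx": -0.1, "ty": -0.19, "tz": 0.7}, {"tx": -0.1, "ty": -0.19, "tz": 0.7, "wz": 0.01}, {"tx": -0.1, "ty": -0.19, "tz": 0.7, "wx": -0.01}, {"tx": -0.1, "ty": -0.19, "tz": 0.7, "wz": 0.01}, {"tx": -0.1, "ty": -0.19, "tz": 0.7, "wx": -0.01}, {"tx": -0.1, "ty": -0.19, "tz": 0.7, "wz": 0.01}, {"tx": -0.1, "ty": -0.19, "tz": 0.7, "wx": -0.01, "wy": -0.01}, {"tx": -0.1, "ty": -0.19, "tz": 0.7, "wz": 0.01}, {"tx": -0.09, "ty": -0.18, "tz": 0.71, "wx": -0.01, "wy": -0.01}]
```

Request:
{"name": "arm_command", "arguments": {
  "motion": [
    {"tx": -0.2,"ty": -0.19,"tz": 0.7,"wx": 0,"wy": 0,"wz": 0},
    {"tx": -0.2,"ty": -0.19,"tz": 0.7,"wx": 0,"wy": 0,"wz": 0},
    {"tx": -0.2,"ty": -0.19,"tz": 0.7,"wx": 0,"wy": 0,"wz": 0},
    {"tx": -0.2,"ty": -0.19,"tz": 0.7,"wx": 0,"wy": 0,"wz": 0},
    {"tx": -0.2,"ty": -0.19,"tz": 0.7,"wx": 0,"wy": 0,"wz": 0},
    {"tx": -0.2,"ty": -0.19,"tz": 0.7,"wx": 0,"wy": 0,"wz": 0},
    {"tx": 0,"ty": -0.19,"tz": 0.7,"wx": 0,"wy": 0,"wz": 0},
    {"tx": 0,"ty": -0.19,"tz": 0.7,"wx": 0,"wy": 0,"wz": 0},
    {"tx": 0,"ty": -0.19,"tz": 0.7,"wx": 0,"wy": 0,"wz": 0},
    {"tx": 0,"ty": -0.19,"tz": 0.7,"wx": 0,"wy": 0,"wz": 0},
    {"tx": 0,"ty": -0.18,"tz": 0.7,"wx": 0,"wy": 0,"wz": 0},
    {"tx": 0,"ty": 0,"tz": 0,"wx": 0,"wy": 0,"wz": 0}
  ]
}}

```text
clock: 14.87
eef_pos: [0.5349, -0.0617, 0.2937]
eef_rot: [[0.868, 0.061, 0.492], [0.05, -0.998, 0.034], [0.493, -0.005, -0.87]]
ft_force: [-0.8, -0.1, -0.7]
finger_gap: 0.493
grasp_force: 0.0
```

```bash
python3 - <<'E'
from plan import *
m=np.load("m.npy"); s=env.state(); Q=toolR(m); k=d2w(m,[.048,.024,.04]); z=Q[:,2]
print(s["eef_pos"],s["ft_force"])
rows([(k-z*.005,Q,10)])
E
python3 ang.py g4
```

```text
[ 0.53491884 -0.06172724  0.29367593] [-0.81716164 -0.11461474 -0.73832903]
[{"tx": 0.02, "ty": -0.03, "tz": 0.47, "wx": -0.01, "wy": 0.01}, {"tx": 0.02, "ty": -0.03, "tz": 0.48, "wx": -0.01, "wy": 0.01}, {"tx": 0.02, "ty": -0.03, "tz": 0.47, "wy": 0.01}, {"tx": 0.02, "ty": -0.03, "tz": 0.48, "wx": -0.01, "wy": 0.01}, {"tx": 0.02, "ty": -0.04, "tz": 0.47, "wy": 0.01}, {"tx": 0.02, "ty": -0.03, "tz": 0.48, "wx": -0.01, "wy": 0.01}, {"tx": 0.02, "ty": -0.04, "tz": 0.47, "wy": 0.01}, {"tx": 0.02, "ty": -0.03, "tz": 0.48, "wx": -0.01, "wy": 0.01}, {"tx": 0.01, "ty": -0.04, "tz": 0.47, "wz": -0.01}, {"tx": 0.02, "ty": -0.03, "tz": 0.48, "wx": -0.01, "wy": 0.01}]
side 252 [190.4 272.2 224.  284.5]
top 213 [383.6 171.9 382.5 209.2]
```

View pics/g4.png

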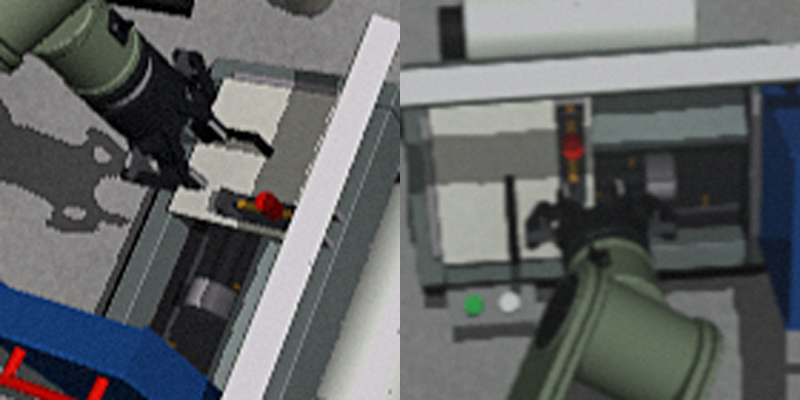

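Request:
{"name": "arm_command", "arguments": {
  "motion": [
    {"tx": 0.02,"ty": -0.05,"tz": 0.47,"wx": -0.01,"wy": 0.01,"wz": 0},
    {"tx": 0.02,"ty": -0.05,"tz": 0.48,"wx": -0.01,"wy": 0.01,"wz": 0},
    {"tx": 0.02,"ty": -0.05,"tz": 0.47,"wx": 0,"wy": 0.01,"wz": 0},
    {"tx": 0.02,"ty": -0.05,"tz": 0.48,"wx": -0.01,"wy": 0.01,"wz": 0},
    {"tx": 0.02,"ty": -0.05,"tz": 0.47,"wx": 0,"wy": 0.01,"wz": 0},
    {"tx": 0.02,"ty": -0.05,"tz": 0.48,"wx": -0.01,"wy": 0.01,"wz": 0},
    {"tx": 0.02,"ty": -0.04,"tz": 0.47,"wx": 0,"wy": 0.01,"wz": 0},
    {"tx": 0.02,"ty": -0.04,"tz": 0.48,"wx": 0,"wy": 0,"wz": 0}
  ],
  "grip": 0.7
}}

```text
clock: 15.63
eef_pos: [0.5885, -0.0519, 0.2204]
eef_rot: [[0.86, 0.056, 0.507], [0.05, -0.998, 0.026], [0.508, 0.003, -0.861]]
ft_force: [0.4, -0.4, 0.2]
finger_gap: 0.702
grasp_force: 0.0
```

Request:
{"name": "arm_command", "arguments": {
  "motion": [
    {"tx": 0.01,"ty": -0.02,"tz": 0.47,"wx": 0,"wy": 0,"wz": 0},
    {"tx": 0.02,"ty": -0.02,"tz": 0.48,"wx": 0,"wy": 0,"wz": 0},
    {"tx": 0,"ty": 0,"tz": 0,"wx": 0,"wy": 0,"wz": 0},
    {"tx": 0,"ty": 0,"tz": 0,"wx": 0,"wy": 0,"wz": 0}
  ]
}}

```text
clock: 15.97
eef_pos: [0.6003, -0.0499, 0.1995]
eef_rot: [[0.861, 0.057, 0.505], [0.05, -0.998, 0.027], [0.506, 0.002, -0.863]]
ft_force: [-0.0, -0.1, -0.1]
finger_gap: 0.699
grasp_force: 0.0
```

Request:
{"name": "arm_command", "arguments": {
  "motion": [
    {"tx": 0,"ty": 0,"tz": 0,"wx": 0,"wy": 0,"wz": 0},
    {"tx": 0,"ty": 0,"tz": 0,"wx": 0,"wy": 0,"wz": 0},
    {"tx": 0,"ty": 0,"tz": 0,"wx": 0,"wy": 0,"wz": 0},
    {"tx": 0,"ty": 0,"tz": 0,"wx": 0,"wy": 0,"wz": 0},
    {"tx": 0,"ty": 0,"tz": 0,"wx": 0,"wy": 0,"wz": 0},
    {"tx": 0,"ty": 0,"tz": 0,"wx": 0,"wy": 0,"wz": 0},
    {"tx": 0,"ty": 0,"tz": 0,"wx": 0,"wy": 0,"wz": 0},
    {"tx": 0,"ty": 0,"tz": 0,"wx": 0,"wy": 0,"wz": 0}
  ],
  "grip": 0,
  "newtons": 40
}}

```text
clock: 16.63
eef_pos: [0.6004, -0.0482, 0.2003]
eef_rot: [[0.861, 0.058, 0.506], [0.05, -0.998, 0.029], [0.507, -0.0, -0.862]]
ft_force: [-4.4, 5.5, 6.4]
finger_gap: 0.229
grasp_force: 38.8
```

Request:
{"name": "arm_command", "arguments": {
  "motion": [
    {"tx": -0.2,"ty": 0,"tz": 0,"wx": 0,"wy": 0,"wz": 0},
    {"tx": -0.2,"ty": 0,"tz": 0,"wx": 0,"wy": 0,"wz": 0},
    {"tx": -0.2,"ty": 0,"tz": 0,"wx": 0,"wy": 0,"wz": 0},
    {"tx": -0.2,"ty": 0,"tz": 0,"wx": 0,"wy": 0,"wz": 0},
    {"tx": -0.2,"ty": 0,"tz": 0,"wx": 0,"wy": 0,"wz": 0},
    {"tx": 0,"ty": 0,"tz": 0,"wx": 0,"wy": 0,"wz": 0}
  ],
  "newtons": 60
}}

```text
clock: 17.13
eef_pos: [0.5793, -0.0494, 0.1882]
eef_rot: [[0.86, 0.057, 0.507], [0.05, -0.998, 0.029], [0.508, 0.0, -0.861]]
ft_force: [-3.6, 4.5, 6.1]
finger_gap: 0.216
grasp_force: 59.2
```

Request:
{"name": "arm_command", "arguments": {
  "motion": [
    {"tx": -0.1,"ty": 0,"tz": 0,"wx": 0,"wy": 0,"wz": 0},
    {"tx": -0.1,"ty": 0,"tz": 0,"wx": 0,"wy": 0,"wz": 0},
    {"tx": 0,"ty": 0,"tz": 0,"wx": 0,"wy": 0,"wz": 0}
  ]
}}

```text
clock: 17.38
eef_pos: [0.5755, -0.0497, 0.186]
eef_rot: [[0.859, 0.057, 0.508], [0.049, -0.998, 0.029], [0.509, 0.0, -0.861]]
ft_force: [-2.0, 4.5, 6.4]
finger_gap: 0.213
grasp_force: 59.0
```

Request:
{"name": "arm_command", "arguments": {
  "motion": [
    {"tx": -0.1,"ty": 0,"tz": 0,"wx": 0,"wy": 0,"wz": 0},
    {"tx": 0,"ty": 0,"tz": 0,"wx": 0,"wy": 0,"wz": 0},
    {"tx": 0,"ty": 0,"tz": 0,"wx": 0,"wy": 0,"wz": 0}
  ]
}}

```text
clock: 17.63
eef_pos: [0.5748, -0.0498, 0.1858]
eef_rot: [[0.858, 0.057, 0.511], [0.049, -0.998, 0.029], [0.512, 0.0, -0.859]]
ft_force: [2.7, 6.7, 4.4]
finger_gap: 0.216
grasp_force: 58.8
```

Request:
{"name": "arm_command", "arguments": {
  "motion": [
    {"tx": -0.12,"ty": 0,"tz": 0,"wx": 0,"wy": 0,"wz": 0},
    {"tx": 0,"ty": 0,"tz": 0,"wx": 0,"wy": 0,"wz": 0},
    {"tx": 0,"ty": 0,"tz": 0,"wx": 0,"wy": 0,"wz": 0}
  ]
}}

```text
clock: 17.88
eef_pos: [0.5744, -0.0499, 0.186]
eef_rot: [[0.855, 0.056, 0.515], [0.048, -0.998, 0.029], [0.516, 0.0, -0.856]]
ft_force: [10.9, 9.7, 1.2]
finger_gap: 0.214
grasp_force: 58.9
```

```bash
python3 ang.py g5
```

```text
side 256 [190.4 272.2 224.  284.5]
top 214 [383.6 171.9 382.5 209.2]
```

View pics/g5.png

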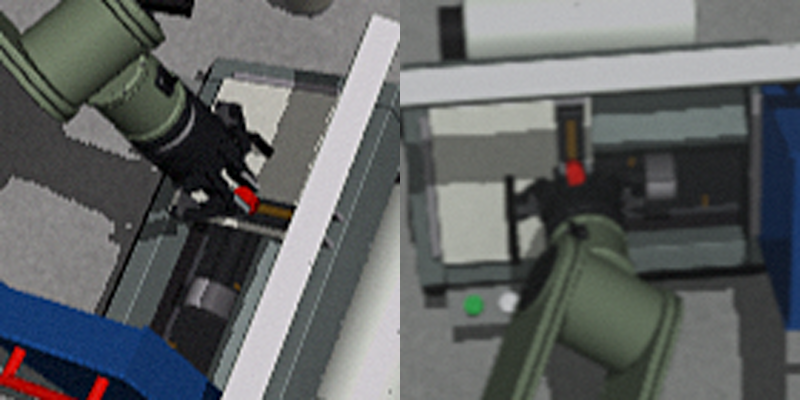

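Request:
{"name": "arm_command", "arguments": {
  "motion": [
    {"tx": 0.08,"ty": 0,"tz": 0,"wx": 0,"wy": 0,"wz": 0},
    {"tx": 0,"ty": 0,"tz": 0,"wx": 0,"wy": 0,"wz": 0},
    {"tx": 0,"ty": 0,"tz": 0,"wx": 0,"wy": 0,"wz": 0},
    {"tx": 0,"ty": 0,"tz": 0,"wx": 0,"wy": 0,"wz": 0},
    {"tx": 0,"ty": 0,"tz": -0.4,"wx": 0,"wy": 0,"wz": 0},
    {"tx": 0,"ty": 0,"tz": -0.8,"wx": 0,"wy": 0,"wz": 0},
    {"tx": 0,"ty": 0,"tz": -0.8,"wx": 0,"wy": 0,"wz": 0},
    {"tx": 0,"ty": 0,"tz": -0.8,"wx": 0,"wy": 0,"wz": 0},
    {"tx": 0,"ty": 0,"tz": 0,"wx": 0,"wy": 0,"wz": 0}
  ],
  "grip": 0.5
}}

```text
clock: 18.73
eef_pos: [0.5369, -0.054, 0.2468]
eef_rot: [[0.858, 0.056, 0.511], [0.05, -0.998, 0.024], [0.511, 0.005, -0.86]]
ft_force: [0.8, -0.1, 1.2]
finger_gap: 0.499
grasp_force: 0.0
```

```bash
cat > kin.py <<'E'
from plan import *
s=env.state(); E=lambda a,q:R.from_euler(a,q).as_matrix()
data=[([-1.3415,.2074,1.543,0,1.3935,-.1505],(.213,-.5333,.235)),([-.8,-.04,1.88,.67,1.37,.44],(.5013,-.1217,.2705)),([-1,.38,1.49,.78,1.94,.28],(.4869,-.2257,.306)),([-1.03,.82,1.04,.92,2.37,.35],(.499,-.3215,.2958)),([-1.08,.93,.81,.98,2.47,.46],(.4922,-.3978,.3124)),(s["qpos"],s["eef_pos"])]
def fk(q,P,sg):
    A=E('z',q[0]); B=A@E('y',q[1]); C=A@E('y',q[1]+q[2]); W=C@E('z',sg*q[3])@E('y',q[4])
    return A@[P[0],0,P[1]]+B@[P[5],0,P[2]]+C@[P[3],0,P[4]]+W@[0,0,P[6]], W
def fit(sg):
    f=lambda P:np.concatenate([fk(q,P,sg)[0]-p for q,p in data])
    return least_squares(f,[0,.3,.4,0,.4,0,.2])
o={g:fit(g) for g in(1,-1)}; sg=min(o,key=lambda g:o[g].cost); P=o[sg].x
if __name__=="__main__":
    print(sg,P.round(3),o[sg].fun.round(3)); 
    W=fk(s["qpos"],P,sg)[1]; print("z",W[:,2].round(3),s["eef_rot"][:,2].round(3)); c=W.T@s["eef_rot"]; c6=np.arctan2(c[1,0],c[0,0]); print("q6 off",c6,s["qpos"][5])
    W0=fk(data[0][0],P,sg)[1]
    m=np.load("m.npy"); q=s["qpos"].copy(); lo=np.array([-2.73,-.86,.23,-1.11,.08,-2.82]); hi=np.array([2.73,2.22,2.46,4.25,2.63,2.82])
    sg6=1; off6=c6-q[5]
    for a in np.arange(0,1.5,.2):
        Q=toolR(m,-.62*a); p=d2w(m,leafP(a,[-.035,.092,.044]))-Q[:,2]*.003
        def f(x):
            t,W=fk(x,P,sg); return np.r_[(t-p)*5,(W@E('z',x[5]+off6)-Q).ravel()]
        r=least_squares(f,np.clip(q,lo+.01,hi-.01),bounds=(lo,hi)); q=r.x; print(round(a,1),q.round(2),round(r.cost,6),p.round(3))
E
python3 kin.py; python3 knob.py
```

```text
1 [-0.378 -0.066  0.662 -0.248  0.747  0.04   0.459] [-0.082 -0.027 -0.01  -0.011  0.018  0.002  0.006  0.015  0.002  0.002
 -0.018 -0.007 -0.013  0.004  0.007 -0.007 -0.056  0.005]
z [ 0.511  0.024 -0.86 ] [ 0.511  0.024 -0.86 ]
q6 off 2.5547085666070464 0.9839122398121497
0.0 [ 0.   -0.24  2.17  0.05  0.68  1.49] 0.0 [0.521 0.014 0.153]
0.2 [ 0.24 -0.24  2.16 -0.31  0.74  1.96] 0.0 [0.513 0.024 0.166]
0.4 [ 0.46 -0.21  2.14 -0.56  0.9   2.32] 0.0 [0.506 0.037 0.176]
0.6 [ 0.64 -0.16  2.1  -0.69  1.08  2.55] 0.0 [0.5   0.053 0.185]
0.8 [ 0.77 -0.08  2.04 -0.75  1.26  2.69] 0.0 [0.496 0.069 0.19 ]
1.0 [ 0.87  0.01  1.99 -0.78  1.41  2.79] 0.0 [0.494 0.087 0.192]
1.2 [ 0.91  0.1   1.92 -0.79  1.54  2.82] 0.000602 [0.493 0.105 0.191]
1.4 [ 0.94  0.2   1.84 -0.8   1.65  2.82] 0.003994 [0.494 0.123 0.187]
side pred top b=0,b=.03 [[279.7, 214.7], [271.1, 212.7]] red [((np.float64(273.2), np.float64(213.2)), np.int32(54)), ((np.float64(205.1), np.float64(279.4)), np.int32(258))]
 mid [[281.3 216.3]]
0.42 deck [0.028  0.0232 0.0411]
top pred top b=0,b=.03 [[282.5, 161.6], [283.0, 171.1]] red [((np.float64(281.4), np.float64(170.3)), np.int32(54)), ((np.float64(383.7), np.float64(188.5)), np.int32(215))]
 mid [[282.3 160.3]]
0.73 deck [-0.2624  0.3472  0.0101]
[-0.39 -0.19  2.02  0.29  0.85  0.98] 18.9333
```

```bash
sed -i 's/A@\[P\[0\],0,P\[1\]\]/A@[P[0],P[7],P[1]]/; s/W@\[0,0,P\[6\]\]/W@[P[8],P[9],P[6]]/; s/\[0,.3,.4,0,.4,0,.2\])/[0,.3,.4,0,.4,0,.2,0,0,0])/; s/Q=toolR(m,-.62\*a)/Q=toolR(m,-.62*a)@np.diag([-1,-1,1])/' kin.py; python3 kin.py
python3 - <<'E'
from plan import *
m=np.load("m.npy"); s=env.state(); Q=toolR(m)@np.diag([-1,-1,1]); b=d2w(m,[-.035,.092,.044]); z=Q[:,2]
print(b)
Q0=s["eef_rot"]; h=b-z*.11
print((Q0.T@(h-s["eef_pos"])/.025).round(2), (R.from_matrix(Q0.T@toolR(m)).as_rotvec()/np.radians(5)).round(2))
E
```

```text
1 [-0.008  0.278  0.455  0.089  0.502  0.003  0.311  0.083 -0.002  0.004] [ 0.001 -0.    -0.    -0.     0.    -0.001  0.001  0.002 -0.002 -0.002
 -0.003  0.001  0.     0.001 -0.     0.    -0.     0.002]
z [ 0.503  0.027 -0.864] [ 0.503  0.027 -0.864]
q6 off 2.5545464356838865 0.9837501088889903
0.0 [-0.22 -0.1   2.15  0.25  0.6  -2.03] 0.0 [0.521 0.014 0.153]
0.2 [-0.09 -0.13  2.15 -0.08  0.59 -1.63] 0.0 [0.513 0.024 0.166]
0.4 [ 0.05 -0.13  2.13 -0.41  0.65 -1.25] 0.0 [0.506 0.037 0.176]
0.6 [ 0.19 -0.09  2.1  -0.65  0.77 -0.94] 0.0 [0.5   0.053 0.185]
0.8 [ 0.32 -0.01  2.05 -0.81  0.92 -0.72] 0.0 [0.496 0.069 0.19 ]
1.0 [ 0.43  0.08  1.98 -0.91  1.07 -0.57] 0.0 [0.494 0.087 0.192]
1.2 [ 0.52  0.2   1.9  -0.96  1.22 -0.46] 0.0 [0.493 0.105 0.191]
1.4 [ 0.58  0.32  1.82 -1.    1.36 -0.38] 0.0 [0.494 0.123 0.187]
[0.52205528 0.01425537 0.15060512]
[-2.14 -2.71 -1.47] [ 0.03 -0.06 -0.02]
```

Request:
{"name": "arm_command", "arguments": {
  "motion": [
    {"tx": -0.4,"ty": -0.5,"tz": -0.5,"wx": 0,"wy": 0,"wz": 0},
    {"tx": -0.6,"ty": -0.7,"tz": -0.5,"wx": 0,"wy": 0,"wz": 0},
    {"tx": -0.6,"ty": -0.7,"tz": -0.47,"wx": 0,"wy": 0,"wz": 0},
    {"tx": -0.54,"ty": -0.81,"tz": 0,"wx": 0,"wy": 0,"wz": 0},
    {"tx": 0,"ty": 0,"tz": 0,"wx": 0,"wy": 0,"wz": -1},
    {"tx": 0,"ty": 0,"tz": 0,"wx": 0,"wy": 0,"wz": -1},
    {"tx": 0,"ty": 0,"tz": 0,"wx": 0,"wy": 0,"wz": -1},
    {"tx": 0,"ty": 0,"tz": 0,"wx": 0,"wy": 0,"wz": -1},
    {"tx": 0,"ty": 0,"tz": 0,"wx": 0,"wy": 0,"wz": -1},
    {"tx": 0,"ty": 0,"tz": 0,"wx": 0,"wy": 0,"wz": -1},
    {"tx": 0,"ty": 0,"tz": 0,"wx": 0,"wy": 0,"wz": -1},
    {"tx": 0,"ty": 0,"tz": 0,"wx": 0,"wy": 0,"wz": -1}
  ]
}}

```text
clock: 19.93
eef_pos: [0.467, 0.0113, 0.2449]
eef_rot: [[0.622, 0.601, 0.502], [0.683, -0.73, 0.028], [0.383, 0.325, -0.864]]
ft_force: [0.6, -0.3, 0.0]
finger_gap: 0.502
grasp_force: 0.0
```

Request:
{"name": "arm_command", "arguments": {
  "motion": [
    {"tx": 0,"ty": 0,"tz": 0,"wx": 0,"wy": 0,"wz": -1},
    {"tx": 0,"ty": 0,"tz": 0,"wx": 0,"wy": 0,"wz": -1},
    {"tx": 0,"ty": 0,"tz": 0,"wx": 0,"wy": 0,"wz": -1},
    {"tx": 0,"ty": 0,"tz": 0,"wx": 0,"wy": 0,"wz": -1},
    {"tx": 0,"ty": 0,"tz": 0,"wx": 0,"wy": 0,"wz": -1},
    {"tx": 0,"ty": 0,"tz": 0,"wx": 0,"wy": 0,"wz": -1},
    {"tx": 0,"ty": 0,"tz": 0,"wx": 0,"wy": 0,"wz": -1},
    {"tx": 0,"ty": 0,"tz": 0,"wx": 0,"wy": 0,"wz": -1},
    {"tx": 0,"ty": 0,"tz": 0,"wx": 0,"wy": 0,"wz": -1},
    {"tx": 0,"ty": 0,"tz": 0,"wx": 0,"wy": 0,"wz": -1},
    {"tx": 0,"ty": 0,"tz": 0,"wx": 0,"wy": 0,"wz": -1},
    {"tx": 0,"ty": 0,"tz": 0,"wx": 0,"wy": 0,"wz": -1}
  ]
}}

```text
clock: 20.93
eef_pos: [0.467, 0.0113, 0.2449]
eef_rot: [[-0.21, 0.839, 0.502], [0.974, 0.226, 0.028], [-0.09, 0.494, -0.864]]
ft_force: [-0.0, 0.1, -0.1]
finger_gap: 0.495
grasp_force: 0.0
```

Request:
{"name": "arm_command", "arguments": {
  "motion": [
    {"tx": 0,"ty": 0,"tz": 0,"wx": 0,"wy": 0,"wz": -1},
    {"tx": 0,"ty": 0,"tz": 0,"wx": 0,"wy": 0,"wz": -1},
    {"tx": 0,"ty": 0,"tz": 0,"wx": 0,"wy": 0,"wz": -1},
    {"tx": 0,"ty": 0,"tz": 0,"wx": 0,"wy": 0,"wz": -1},
    {"tx": 0,"ty": 0,"tz": 0,"wx": 0,"wy": 0,"wz": -1},
    {"tx": 0,"ty": 0,"tz": 0,"wx": 0,"wy": 0,"wz": -1},
    {"tx": 0,"ty": 0,"tz": 0,"wx": 0,"wy": 0,"wz": -1},
    {"tx": 0,"ty": 0,"tz": 0,"wx": 0,"wy": 0,"wz": -1},
    {"tx": 0,"ty": 0,"tz": 0,"wx": 0,"wy": 0,"wz": -1},
    {"tx": 0,"ty": 0,"tz": 0,"wx": 0,"wy": 0,"wz": -1},
    {"tx": 0,"ty": 0,"tz": 0,"wx": 0,"wy": 0,"wz": -1},
    {"tx": 0,"ty": 0,"tz": 0,"wx": 0,"wy": 0,"wz": -1}
  ]
}}

```text
clock: 21.93
eef_pos: [0.4671, 0.0113, 0.2449]
eef_rot: [[-0.832, 0.238, 0.502], [0.291, 0.956, 0.028], [-0.473, 0.169, -0.864]]
ft_force: [0.2, -1.1, -0.7]
finger_gap: 0.5
grasp_force: 0.0
```

```bash
python3 - <<'E'
from plan import *
m=np.load("m.npy"); s=env.state(); Q=toolR(m)@np.diag([-1,-1,1]); b=d2w(m,[-.035,.092,.044]); z=Q[:,2]
print(s["eef_pos"],s["qpos"].round(2),s["ft_force"])
rows([(b-z*.002,Q,10)])
for c in("side","top"):
    r=env.camera(c); print(c,proj(r,d2w(m,[[-.075,.09,.044],[.005,.09,.044]])).round(1).tolist())
    p=r["pixels"]; k=proj(r,d2w(m,[-.035,.09,.044]))[0].astype(int); 
    im=p[:,:,::-1][k[1]-50:k[1]+50,k[0]-50:k[0]+50]; globals().setdefault("o",[]).append(cv2.resize(im,(400,400),interpolation=cv2.INTER_CUBIC)); print(k)
cv2.imwrite("pics/g6.png",np.hstack(o))
E
```

```text
[0.46705261 0.01126608 0.24491707] [-0.27 -0.39  2.16  0.21  0.88 -1.65] [ 0.16704861 -1.10706373 -0.69376481]
[{"tz": 0.43, "wz": -0.4}, {"tz": 0.43, "wz": -0.4}, {"tz": 0.43, "wz": -0.4}, {"tz": 0.43, "wy": 0.01, "wz": -0.4}, {"tz": 0.43, "wz": -0.39}, {"tz": 0.43, "wy": 0.01, "wz": -0.4}, {"tz": 0.43, "wz": -0.39}, {"tz": 0.43, "wy": 0.01, "wz": -0.4}, {"tx": -0.01, "tz": 0.42, "wx": -0.01, "wz": -0.39}, {"tz": 0.43, "wy": 0.01, "wz": -0.4}]
side [[255.1, 188.8], [276.4, 192.9]]
[265 190]
top [[262.1, 200.6], [260.4, 176.4]]
[261 188]
```

View pics/g6.png

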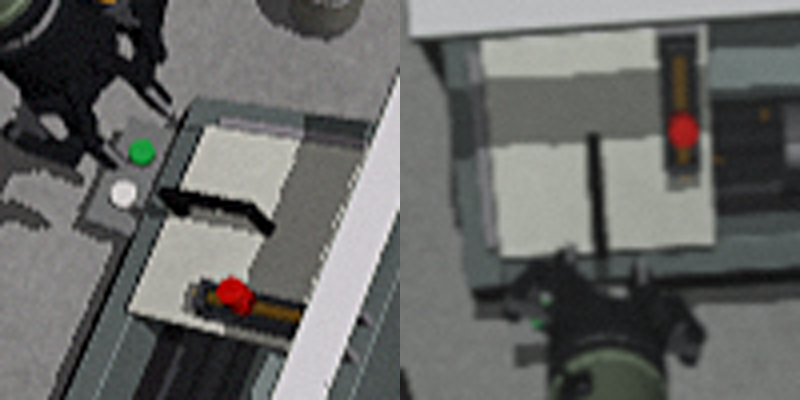

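Request:
{"name": "arm_command", "arguments": {
  "motion": [
    {"tx": 0,"ty": 0,"tz": 0,"wx": 0,"wy": 0,"wz": -1},
    {"tx": 0,"ty": 0,"tz": 0,"wx": 0,"wy": 0,"wz": -1},
    {"tx": 0,"ty": 0,"tz": 0.43,"wx": 0,"wy": 0,"wz": -1},
    {"tx": 0,"ty": 0,"tz": 0.43,"wx": 0,"wy": 0,"wz": -0.96},
    {"tx": 0,"ty": 0,"tz": 0.43,"wx": 0,"wy": 0,"wz": 0},
    {"tx": 0,"ty": 0,"tz": 0.43,"wx": 0,"wy": 0,"wz": 0},
    {"tx": 0,"ty": 0,"tz": 0.43,"wx": 0,"wy": 0,"wz": 0},
    {"tx": 0,"ty": 0,"tz": 0.43,"wx": 0,"wy": 0,"wz": 0},
    {"tx": 0,"ty": 0,"tz": 0.43,"wx": 0,"wy": 0,"wz": 0},
    {"tx": 0,"ty": 0,"tz": 0.43,"wx": 0,"wy": 0,"wz": 0},
    {"tx": 0,"ty": 0,"tz": 0.43,"wx": 0,"wy": 0,"wz": 0},
    {"tx": 0,"ty": 0,"tz": 0.42,"wx": 0,"wy": 0,"wz": 0}
  ]
}}

```text
clock: 23.03
eef_pos: [0.5215, 0.0141, 0.1526]
eef_rot: [[-0.863, -0.052, 0.503], [-0.044, 0.999, 0.028], [-0.504, 0.002, -0.864]]
ft_force: [-0.2, -0.6, -0.2]
finger_gap: 0.499
grasp_force: 0.0
```

Request:
{"name": "arm_command", "arguments": {
  "motion": [
    {"tx": 0,"ty": 0,"tz": 0,"wx": 0,"wy": 0,"wz": 0},
    {"tx": 0,"ty": 0,"tz": 0,"wx": 0,"wy": 0,"wz": 0}
  ]
}}

```text
clock: 23.2
eef_pos: [0.521, 0.0142, 0.1527]
eef_rot: [[-0.863, -0.053, 0.502], [-0.045, 0.999, 0.028], [-0.503, 0.002, -0.864]]
ft_force: [-0.2, 0.6, -0.1]
finger_gap: 0.5
grasp_force: 0.0
```

Request:
{"name": "arm_command", "arguments": {
  "motion": [
    {"tx": 0,"ty": 0,"tz": 0,"wx": 0,"wy": 0,"wz": 0},
    {"tx": 0,"ty": 0,"tz": 0,"wx": 0,"wy": 0,"wz": 0},
    {"tx": 0,"ty": 0,"tz": 0,"wx": 0,"wy": 0,"wz": 0},
    {"tx": 0,"ty": 0,"tz": 0,"wx": 0,"wy": 0,"wz": 0},
    {"tx": 0,"ty": 0,"tz": 0,"wx": 0,"wy": 0,"wz": 0},
    {"tx": 0,"ty": 0,"tz": 0,"wx": 0,"wy": 0,"wz": 0},
    {"tx": 0,"ty": 0,"tz": 0,"wx": 0,"wy": 0,"wz": 0}
  ],
  "grip": 0,
  "newtons": 50
}}

```text
clock: 23.78
eef_pos: [0.5217, 0.0154, 0.155]
eef_rot: [[-0.861, -0.054, 0.505], [-0.045, 0.999, 0.03], [-0.506, 0.003, -0.862]]
ft_force: [-0.6, 5.8, 2.1]
finger_gap: 0.11
grasp_force: 48.8
```

```bash
cat > arcw.py <<'E'
from plan import *
import sys
a0,a1,n=float(sys.argv[1]),float(sys.argv[2]),int(sys.argv[3]); m=np.load("m.npy"); k=.62
s=env.state()
pt=np.r_[-.035,.092,.044]; w=[]
Qf=np.diag([-1,-1,1])
# offset of the TCP from model at a0, held in the tool frame
print(s["eef_pos"]-d2w(m,leafP(a0,pt)), s["qpos"].round(2), s["ft_force"].round(1))
for a in np.linspace(a0,a1,n+1)[1:]:
    Q=toolR(m,-k*a)@Qf; w.append((d2w(m,leafP(a,pt))-Q[:,2]*.002,Q,1))
rows(w)
E
python3 arcw.py 0 .5 10
```

```text
[-0.00035998  0.00118225  0.0043832 ] [-0.22 -0.1   2.15  0.25  0.6  -2.02] [-0.6  5.8  2.1]
[{"tx": 0.08, "ty": 0.05, "tz": -0.08, "wx": 0.36, "wy": 0.08, "wz": -0.07}, {"ty": 0.09, "tz": -0.15, "wx": 0.35}, {"ty": 0.1, "tz": -0.15, "wx": 0.36}, {"ty": 0.11, "tz": -0.15, "wx": 0.35}, {"ty": 0.1, "tz": -0.14, "wx": 0.36}, {"ty": 0.11, "tz": -0.15, "wx": 0.35}, {"ty": 0.11, "tz": -0.14, "wx": 0.36}, {"ty": 0.12, "tz": -0.14, "wx": 0.35}, {"ty": 0.11, "tz": -0.14, "wx": 0.36}, {"ty": 0.12, "tz": -0.13, "wx": 0.35}]
```

Request:
{"name": "arm_command", "arguments": {
  "motion": [
    {"tx": 0,"ty": 0.1,"tz": -0.15,"wx": 0.35,"wy": 0,"wz": 0},
    {"tx": 0,"ty": 0.1,"tz": -0.15,"wx": 0.35,"wy": 0,"wz": 0},
    {"tx": 0,"ty": 0.1,"tz": -0.15,"wx": 0.36,"wy": 0,"wz": 0},
    {"tx": 0,"ty": 0.11,"tz": -0.15,"wx": 0.35,"wy": 0,"wz": 0},
    {"tx": 0,"ty": 0.1,"tz": -0.14,"wx": 0.36,"wy": 0,"wz": 0},
    {"tx": 0,"ty": 0.11,"tz": -0.15,"wx": 0.35,"wy": 0,"wz": 0},
    {"tx": 0,"ty": 0.11,"tz": -0.14,"wx": 0.36,"wy": 0,"wz": 0},
    {"tx": 0,"ty": 0.12,"tz": -0.14,"wx": 0.35,"wy": 0,"wz": 0},
    {"tx": 0,"ty": 0.11,"tz": -0.14,"wx": 0.36,"wy": 0,"wz": 0},
    {"tx": 0,"ty": 0.12,"tz": -0.13,"wx": 0.35,"wy": 0,"wz": 0}
  ]
}}

```text
clock: 24.62
eef_pos: [0.5042, 0.0438, 0.182]
eef_rot: [[-0.861, 0.104, 0.498], [-0.047, 0.959, -0.281], [-0.506, -0.265, -0.821]]
ft_force: [6.3, -4.5, -7.3]
finger_gap: 0.11
grasp_force: 48.5
```

```bash
python3 arcw.py .5 1.0 10; python3 knob.py | grep -v mid
```

```text
[-6.08708717e-05 -1.27232245e-04  3.64193202e-03] [ 0.13 -0.11  2.12 -0.56  0.7  -1.06] [ 6.3 -4.5 -7.3]
[{"tx": 0.07, "ty": 0.16, "tz": -0.09, "wx": 0.3, "wy": 0.06, "wz": -0.07}, {"ty": 0.13, "tz": -0.14, "wx": 0.36}, {"ty": 0.13, "tz": -0.13, "wx": 0.35}, {"ty": 0.12, "tz": -0.12, "wx": 0.36}, {"ty": 0.14, "tz": -0.13, "wx": 0.35}, {"ty": 0.13, "tz": -0.12, "wx": 0.36}, {"ty": 0.14, "tz": -0.12, "wx": 0.35}, {"ty": 0.13, "tz": -0.11, "wx": 0.36}, {"ty": 0.15, "tz": -0.12, "wx": 0.35}, {"ty": 0.14, "tz": -0.11, "wx": 0.36}]
side pred top b=0,b=.03 [[279.7, 214.7], [271.1, 212.7]] red [((np.float64(269.0), np.float64(194.9)), np.int32(69)), ((np.float64(205.0), np.float64(279.4)), np.int32(256))]
top pred top b=0,b=.03 [[282.5, 161.6], [283.0, 171.1]] red [((np.float64(383.7), np.float64(188.6)), np.int32(212)), ((np.float64(271.5), np.float64(177.7)), np.int32(57))]
0.7 deck [0.0235 0.0562 0.1066]
[ 0.12 -0.11  2.12 -0.55  0.7  -1.07] 24.8167
```

Leaf moving with the bar (the knob has risen). Continue.

Request:
{"name": "arm_command", "arguments": {
  "motion": [
    {"tx": 0.02,"ty": 0.14,"tz": -0.11,"wx": 0.33,"wy": 0,"wz": 0},
    {"tx": 0,"ty": 0.13,"tz": -0.14,"wx": 0.36,"wy": 0,"wz": 0},
    {"tx": 0,"ty": 0.13,"tz": -0.13,"wx": 0.35,"wy": 0,"wz": 0},
    {"tx": 0,"ty": 0.12,"tz": -0.12,"wx": 0.36,"wy": 0,"wz": 0},
    {"tx": 0,"ty": 0.14,"tz": -0.13,"wx": 0.35,"wy": 0,"wz": 0},
    {"tx": 0,"ty": 0.13,"tz": -0.12,"wx": 0.36,"wy": 0,"wz": 0},
    {"tx": 0,"ty": 0.14,"tz": -0.12,"wx": 0.35,"wy": 0,"wz": 0},
    {"tx": 0,"ty": 0.13,"tz": -0.11,"wx": 0.36,"wy": 0,"wz": 0},
    {"tx": 0,"ty": 0.15,"tz": -0.12,"wx": 0.35,"wy": 0,"wz": 0},
    {"tx": 0,"ty": 0.14,"tz": -0.11,"wx": 0.36,"wy": 0,"wz": 0}
  ]
}}

```text
clock: 25.65
eef_pos: [0.4944, 0.0835, 0.1951]
eef_rot: [[-0.862, 0.254, 0.439], [-0.045, 0.823, -0.566], [-0.505, -0.507, -0.698]]
ft_force: [-3.8, -10.0, 9.7]
finger_gap: 0.104
grasp_force: 48.9
```

```bash
python3 arcw.py 1.0 1.49 10
```

```text
[-0.00071825 -0.00220516  0.00516955] [ 0.43  0.09  1.98 -0.92  1.07 -0.55] [ -3.8 -10.    9.7]
[{"tx": 0.08, "ty": 0.32, "tz": -0.08, "wx": 0.22, "wy": 0.02, "wz": -0.1}, {"ty": 0.15, "tz": -0.11, "wx": 0.34}, {"ty": 0.14, "tz": -0.1, "wx": 0.35}, {"ty": 0.15, "tz": -0.1, "wx": 0.35}, {"ty": 0.15, "tz": -0.09, "wx": 0.35}, {"ty": 0.15, "tz": -0.09, "wx": 0.35}, {"ty": 0.16, "tz": -0.09, "wx": 0.34}, {"ty": 0.15, "tz": -0.09, "wx": 0.35}, {"ty": 0.16, "tz": -0.09, "wx": 0.35}, {"ty": 0.15, "tz": -0.08, "wx": 0.35}]
```

Request:
{"name": "arm_command", "arguments": {
  "motion": [
    {"tx": 0.02,"ty": 0.22,"tz": -0.09,"wx": 0.25,"wy": 0,"wz": 0},
    {"tx": 0,"ty": 0.15,"tz": -0.11,"wx": 0.34,"wy": 0,"wz": 0},
    {"tx": 0,"ty": 0.14,"tz": -0.1,"wx": 0.35,"wy": 0,"wz": 0},
    {"tx": 0,"ty": 0.15,"tz": -0.1,"wx": 0.35,"wy": 0,"wz": 0},
    {"tx": 0,"ty": 0.15,"tz": -0.09,"wx": 0.35,"wy": 0,"wz": 0}
  ]
}}

```text
clock: 26.07
eef_pos: [0.4929, 0.1063, 0.1956]
eef_rot: [[-0.861, 0.319, 0.396], [-0.043, 0.73, -0.682], [-0.507, -0.604, -0.615]]
ft_force: [-18.9, -4.3, 27.7]
finger_gap: 0.099
grasp_force: 49.8
```

```bash
python3 arcw.py 1.24 1.5 5
```

```text
[-0.00164165 -0.00077353  0.00681464] [ 0.53  0.23  1.89 -0.98  1.25 -0.42] [-18.9  -4.3  27.7]
[{"tx": 0.08, "ty": 0.37, "tz": -0.01, "wx": 0.23, "wz": -0.13}, {"ty": 0.16, "tz": -0.09, "wx": 0.37}, {"ty": 0.16, "tz": -0.1, "wx": 0.37}, {"ty": 0.17, "tz": -0.09, "wx": 0.37}, {"ty": 0.17, "tz": -0.08, "wx": 0.37}]
```

Request:
{"name": "arm_command", "arguments": {
  "motion": [
    {"tx": 0,"ty": -0.02,"tz": -0.1,"wx": 0.1,"wy": 0,"wz": 0},
    {"tx": 0,"ty": 0,"tz": -0.1,"wx": 0.1,"wy": 0,"wz": 0},
    {"tx": 0,"ty": 0,"tz": 0,"wx": 0,"wy": 0,"wz": 0}
  ],
  "newtons": 25
}}

```text
clock: 26.32
eef_pos: [0.4926, 0.1129, 0.1954]
eef_rot: [[-0.861, 0.319, 0.396], [-0.045, 0.728, -0.684], [-0.507, -0.607, -0.612]]
ft_force: [-6.1, -0.2, 11.0]
finger_gap: 0.1
grasp_force: 39.3
```

```bash
python3 ang.py g7; python3 - <<'E'
from plan import *
m=np.load("m.npy")
for c in("side","top"):
    r=env.camera(c); n,l,st,ce=cv2.connectedComponentsWithStats(redmask(r["pixels"]).astype(np.uint8)); print([(ce[i].round(1),st[i,4]) for i in range(1,n) if st[i,4]>8])
    for a in(1.0,1.1,1.2,1.3,1.4,1.5): print(a,proj(r,d2w(m,leafP(a,[.02,.024,.045]))).round(1))
E
```

```text
side 256 [190.4 272.2 224.  284.5]
top 214 [383.6 171.9 382.5 209.2]
[(array([274. , 155.3]), np.int32(67)), (array([205.1, 279.4]), np.int32(257))]
1.0 [[270.6 165.6]]
1.1 [[272.1 160.5]]
1.2 [[273.7 155.7]]
1.3 [[275.6 151.1]]
1.4 [[277.7 146.8]]
1.5 [[279.9 142.9]]
[(array([383.7, 188.5]), np.int32(214)), (array([236. , 186.8]), np.int32(73))]
1.0 [[246.9 185.7]]
1.1 [[241.5 186.5]]
1.2 [[236.1 187.1]]
1.3 [[230.6 187.6]]
1.4 [[225.2 187.8]]
1.5 [[219.8 187.7]]
```

View pics/g7.png

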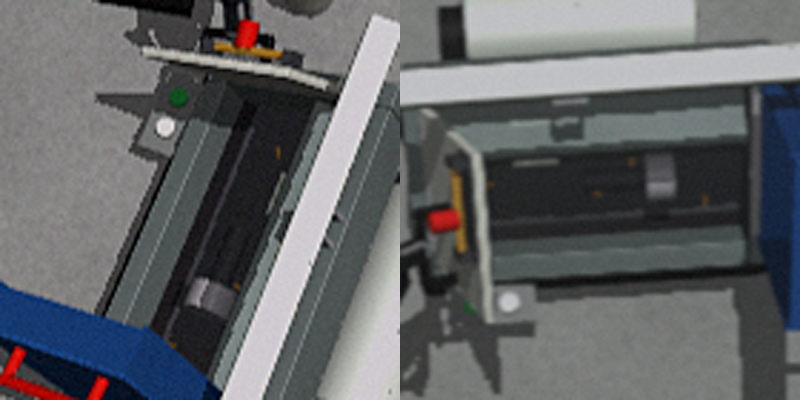

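```bash
cat > rig.py <<'E'
import sys,io,contextlib
from kin import *
m=np.load("m.npy"); da,n=float(sys.argv[1]),int(sys.argv[2]); s=env.state()
h=d2w(m,[0,.17,0]); ax=(Rz(m[2])@D)[:,0]
w=[]
for a in np.linspace(0,da,n+1)[1:]:
    T=R.from_rotvec(-ax*a).as_matrix(); w.append((h+T@(s["eef_pos"]-h),T@s["eef_rot"],1))
rows(w); p,Q,_=w[-1]
W=fk(s["qpos"],P,sg)[1]; c=W.T@s["eef_rot"]; off=np.arctan2(c[1,0],c[0,0])-s["qpos"][5]
f=lambda x:np.r_[(fk(x,P,sg)[0]-p)*5,(fk(x,P,sg)[1]@E('z',x[5]+off)-Q).ravel()]
r=least_squares(f,s["qpos"]); print(r.x.round(2),r.cost,s["ft_force"].round(1))
E
python3 rig.py .26 6
```

```text
[{"ty": 0.15, "tz": -0.09, "wx": 0.5}, {"ty": 0.14, "tz": -0.08, "wx": 0.49, "wy": -0.01}, {"ty": 0.15, "tz": -0.09, "wx": 0.5, "wy": -0.01}, {"tx": 0.01, "ty": 0.14, "tz": -0.08, "wx": 0.5}, {"ty": 0.15, "tz": -0.09, "wx": 0.49, "wy": -0.01}, {"ty": 0.14, "tz": -0.08, "wx": 0.5}]
[ 0.63  0.47  1.71 -1.04  1.53 -0.3 ] 4.500895680027545e-27 [-6.7 -0.6 11.3]
```

Request:
{"name": "arm_command", "arguments": {
  "motion": [
    {"tx": 0,"ty": 0.15,"tz": -0.09,"wx": 0.5,"wy": 0,"wz": 0},
    {"tx": 0,"ty": 0.14,"tz": -0.09,"wx": 0.5,"wy": 0,"wz": 0},
    {"tx": 0,"ty": 0.15,"tz": -0.09,"wx": 0.5,"wy": 0,"wz": 0},
    {"tx": 0,"ty": 0.15,"tz": -0.09,"wx": 0.5,"wy": 0,"wz": 0}
  ],
  "newtons": 40
}}

```text
clock: 26.85
eef_pos: [0.494, 0.1297, 0.1913]
eef_rot: [[-0.861, 0.384, 0.334], [-0.044, 0.597, -0.801], [-0.507, -0.704, -0.497]]
ft_force: [-4.8, -1.1, 10.0]
finger_gap: 0.098
grasp_force: 40.5
```

```bash
cat > wang.py <<'E'
from plan import *
m=np.load("m.npy"); A=np.arange(.9,1.52,.01)
for c in("side","top"):
    r=env.camera(c); n,l,st,ce=cv2.connectedComponentsWithStats(redmask(r["pixels"]).astype(np.uint8))
    pr=proj(r,d2w(m,np.array([leafP(a,[.02,.024,.045]) for a in A])))
    for i in range(1,n):
        if st[i,4]>8: d=np.linalg.norm(pr-ce[i],axis=1); k=d.argmin(); print(c,ce[i].round(1),st[i,4],"angle",A[k].round(2),"miss",d[k].round(1))
s=env.state(); print(s["eef_pos"],s["ft_force"].round(1),s["qpos"].round(2),s["clock"])
E
python3 wang.py
```

```text
side [277.5 147. ] 66 angle 1.39 miss 0.2
side [205.1 279.4] 253 angle 0.9 miss 126.2
top [383.7 188.5] 214 angle 0.9 miss 131.7
top [225.3 187.5] 71 angle 1.4 miss 0.3
[0.49416029 0.1304933  0.19096049] [-7.5  2.2 12.2] [ 0.61  0.4   1.77 -1.02  1.45 -0.33] 26.95
```

Request:
{"name": "arm_command", "arguments": {
  "motion": [
    {"tx": 0,"ty": 0.15,"tz": -0.09,"wx": 0.5,"wy": 0,"wz": 0},
    {"tx": 0,"ty": 0.13,"tz": -0.08,"wx": 0.45,"wy": 0,"wz": 0},
    {"tx": 0,"ty": 0,"tz": 0,"wx": 0,"wy": 0,"wz": 0}
  ]
}}

```text
clock: 27.2
eef_pos: [0.4954, 0.1381, 0.188]
eef_rot: [[-0.861, 0.41, 0.302], [-0.046, 0.528, -0.848], [-0.507, -0.744, -0.436]]
ft_force: [-6.5, 2.6, 11.7]
finger_gap: 0.096
grasp_force: 41.8
```

```bash
python3 wang.py; python3 - <<'E'
from h import *
for c in("side","top"):
    r=env.camera(c)
    for n in("soap","tumbler","keytray"):
        for d in env.recognise(n,c)[:1]: print(c,n,round(d["confidence"],2),(r["T"]@np.append(d["xyz"],1))[:3].round(3))
E
```

```text
side [279.8 142.7] 66 angle 1.5 miss 0.2
side [205.1 279.4] 256 angle 0.9 miss 126.3
top [383.7 188.6] 218 angle 0.9 miss 131.7
top [220.8 187.7] 65 angle 1.48 miss 0.1
[0.49539106 0.13809918 0.18802921] [-5.5  2.8 10.7] [ 0.63  0.47  1.71 -1.04  1.53 -0.3 ] 27.3
side soap 0.56 [0.531 0.261 0.113]
side tumbler 0.95 [ 0.574 -0.417  0.131]
side keytray 0.63 [0.321 0.254 0.003]
top soap 0.54 [0.524 0.265 0.128]
top tumbler 0.91 [ 0.571 -0.406  0.137]
top keytray 0.96 [0.327 0.258 0.01 ]
```

Request:
{"name": "arm_command", "arguments": {
  "motion": [
    {"tx": 0,"ty": 0,"tz": -0.1,"wx": 0,"wy": 0,"wz": 0},
    {"tx": 0,"ty": 0,"tz": -0.1,"wx": 0,"wy": 0,"wz": 0},
    {"tx": 0,"ty": 0,"tz": 0,"wx": 0,"wy": 0,"wz": 0},
    {"tx": 0,"ty": 0,"tz": -0.2,"wx": 0,"wy": 0,"wz": 0},
    {"tx": 0,"ty": 0,"tz": -0.4,"wx": 0,"wy": 0,"wz": 0},
    {"tx": 0,"ty": 0,"tz": -0.6,"wx": 0,"wy": 0,"wz": 0},
    {"tx": 0,"ty": 0,"tz": -0.6,"wx": 0,"wy": 0,"wz": 0},
    {"tx": 0,"ty": 0,"tz": -0.6,"wx": 0,"wy": 0,"wz": 0},
    {"tx": 0,"ty": 0,"tz": 0,"wx": 0,"wy": 0,"wz": 0}
  ],
  "grip": 0.28
}}

```text
clock: 28.45
eef_pos: [0.4761, 0.1957, 0.2156]
eef_rot: [[-0.86, 0.407, 0.307], [-0.047, 0.536, -0.843], [-0.508, -0.739, -0.442]]
ft_force: [-0.5, 0.3, 0.4]
finger_gap: 0.281
grasp_force: 0.0
```

```bash
python3 wang.py; python3 - <<'E'
from plan import *
s=env.state(); print(s["eef_rot"].round(2)); 
rows([(s["eef_pos"]+np.r_[-.06,.0,.14],s["eef_rot"],8)])
E
```

```text
side [279.8 142.6] 65 angle 1.5 miss 0.3
side [205.  279.4] 256 angle 0.9 miss 126.3
top [383.7 188.5] 217 angle 0.9 miss 131.7
top [220.8 187.6] 67 angle 1.48 miss 0.2
[0.47583388 0.19363797 0.21426015] [ 0.4 -0.6  0.8] [ 0.73  0.47  1.64 -0.99  1.63 -0.33] 28.55
[[-0.86  0.41  0.31]
 [-0.05  0.53 -0.84]
 [-0.51 -0.74 -0.44]]
[{"tx": -0.1, "ty": -0.64, "tz": -0.4}, {"tx": -0.1, "ty": -0.64, "tz": -0.4}, {"tx": -0.09, "ty": -0.64, "tz": -0.4}, {"tx": -0.1, "ty": -0.64, "tz": -0.4}, {"tx": -0.09, "ty": -0.64, "tz": -0.4}, {"tx": -0.1, "ty": -0.64, "tz": -0.4}, {"tx": -0.09, "ty": -0.64, "tz": -0.4}, {"tx": -0.1, "ty": -0.65, "tz": -0.4}]
```

Request:
{"name": "arm_command", "arguments": {
  "motion": [
    {"tx": -0.1,"ty": -0.64,"tz": -0.45,"wx": 0,"wy": 0,"wz": 0},
    {"tx": -0.1,"ty": -0.64,"tz": -0.45,"wx": 0,"wy": 0,"wz": 0},
    {"tx": -0.1,"ty": -0.64,"tz": -0.4,"wx": 0,"wy": 0,"wz": 0},
    {"tx": -0.1,"ty": -0.64,"tz": -0.4,"wx": 0,"wy": 0,"wz": 0},
    {"tx": -0.1,"ty": -0.64,"tz": -0.4,"wx": 0,"wy": 0,"wz": 0},
    {"tx": 0,"ty": 0,"tz": 0,"wx": 0,"wy": 0,"wz": 0},
    {"tx": 0,"ty": 0,"tz": 0,"wx": 0,"wy": 0,"wz": 0}
  ]
}}

```text
clock: 29.13
eef_pos: [0.4382, 0.1949, 0.3031]
eef_rot: [[-0.861, 0.407, 0.304], [-0.046, 0.534, -0.844], [-0.506, -0.741, -0.442]]
ft_force: [0.5, 0.3, -0.2]
finger_gap: 0.28
grasp_force: 0.0
```

```bash
python3 wang.py; python3 -c "
from bench import env
print(env.hand_in())"
```

```text
side [279.8 142.6] 65 angle 1.5 miss 0.3
side [205.1 279.4] 255 angle 0.9 miss 126.3
top [383.7 188.5] 216 angle 0.9 miss 131.7
top [220.8 187.7] 67 angle 1.48 miss 0.1
[0.43798268 0.19447241 0.30167054] [ 0.2 -0.  -0.2] [ 0.78  0.31  1.65 -0.98  1.75 -0.43] 29.2333
the job is handed in; nothing more can be done
None
```

The hatch is open and handed in at 29 s: blue leaf at about 1.5 rad (it met its stop at 59 N wrist force), bolt drawn about 30 mm to its stop, white leaf at about 1.49 rad, no sign of lamp contact, and bottle, tumbler and tray where they were to within the cameras' accuracy; hand-in returned no verdict.

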